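# Shut down the carver's speed control and tidy the carving bench

### The arm

A 6-joint arm with a two-finger parallel gripper is mounted at the origin on a cart in front of the work surface, level with it; the furniture and walls round the work are solid. World frame = base frame: x ahead of the robot, y to its left, z up, the work surface at z = 0. Lengths are in mm, angles in rad, forces in N, time in s.
With the tool pointing down it reaches from about 325 to 900 mm from the base axis. Payload 6.1 kg.
Tool frame: the origin (TCP) lies at the centre of the arm's flange, where the gripper is bolted on; the fingertips stand 182 mm ahead of it and the grasp point (between the pads) lies 164 mm ahead of it; z points along the fingers, x is the direction in which the jaws open and shut, and the axes are right-handed (so a half turn about z gives the same grasp; the last joint's range is limited). The gripper opens to 87 mm and grips with 3 to 60 N. Pads are 19 mm wide; open, the fingers measure 117 mm over their backs; the gripper's body (75 mm by 190 mm) begins 51 mm behind the grasp point.
Start: joints at [-1.419, 0.22, 1.526, -0, 1.395, -0.126], TCP at [171.394, -601.034, 404.738] pointing down, gripper open.
Joint ranges: [-2.98, 2.98], [-0.91, 2.08], [0.09, 2.57], [-1.24, 4.39], [0.2, 2.65], [-2.68, 2.68]. Speed limits (rad/s): [2.57, 2.57, 3.01, 3.14, 3.14, 3.14].

### API

Orientations are given as a unit quaternion [w, x, y, z].
In Python, from workcell import arm gives the robot as it stands.
- The arm moves only by the tool servo_tool, never from a script. Its argument "plan" is a list of rows, each a list of 7 numbers: the shift along the tool's x, y, z in units of 1000 mm (1.0 is 1000 mm), then the turn, a rotation vector about the tool's x, y, z in units of 180 degrees (1.0 is 180 degrees), then the gripper's target within -1 to 1 (fully open at 1, half-way at 0, shut at -1). A call has exactly 5 rows; each row is the pose to reach, as a shift and turn from the pose commanded when the call began, along the tool's axes at that moment, turning the shorter way round; what a row does not reach only later rows make up. A row lasts 1/12 s, in which the tool goes at most 41.7 mm and 7.16 degrees, less where a joint would pass 70% of its speed; a pose out of reach is approached as far as the arm can. A call with a number of a shift or a turn outside -1 to 1 is refused whole. A call with a gripper value outside its range is refused whole. The fingers move at their own pace and stop on an object; "grip_force" is the grip in N (left out, the last holds). Time passes only in rows, so rows that repeat a pose let the fingers close, or fill a call up. It gives the time, the measured TCP pose, the force and the opening at its end, in the units of the state.
- arm.state(): the state, without advancing time (a new reading comes with each control period).
- arm.get_image(name): name is "side" or "top"; returns a dict with "pixels" (384x512x3 uint8, red, green, blue), "depth" (384x512 float32, mm along the optical axis (not along the pixel's ray), 0 where there is no reading), "fx", "fy", "cx", "cy" (pixels), "extrinsics" (4x4, takes a point from camera to world coordinates). Camera axes: x right, y down, z forward; pixel columns grow to the right and rows downward; lengths in mm; the calibration is good to about 2 mm. A picture is of the moment at which its call begins.
- arm.hand_in(): hands the job in, once; it reports no verdict.
Trained networks look in a picture, given as the dict that the camera call returned (one of the last four; its "shot" number tells which), for a name from the list of things; names that differ only in an ending like _2 or _b are one class to them, and where a whole thing is asked for, a point or a joint stands for the part that bears it (a point fixed in the world has none). Each returns a list of dicts, best first, with "p" (0 to 1); they miss things now and then, are a little off and sometimes report something else, mostly with a low value. They report only what shows in the picture. A call takes as long as a camera call.
- arm.find_in(name, picture): "centre" ([column, row] in pixels, amid what is visible of it).
- arm.cut_out(name, picture): "pixels" (384x512 bool, what is visible of it) and "centre" ([column, row] in pixels, amid what is visible of it).
- arm.tip_of(name, picture): "centre" ([column, row] in pixels: a listed point, or the origin of a listed thing).
The state is a dict: "t": time; "qpos": joint angles; "qd": joint speeds; "joint_torque": joint torques, N m; "tcp_pos": TCP position; "tcp_rot": TCP orientation; "wrist_force": force on the tool from outside, world axes, zero at the start; "ft_torque": the same for the moment, N m; "grip_width": opening from 0.0 (shut) to 1.0 (fully open).
Only numpy, scipy, OpenCV 4.12 (cv2) and the standard library are available. Lean on these libraries where they do the work, as an engineer would, in place of code of your own. Each camera call takes 0.05 s, during which the arm holds its last target. There are 200 camera calls.

### The job

Shut the carving bench down after work: flip the cover of the speed-control box up and over so that it stays open, turn the knob beneath it anticlockwise to its off stop, and close the cover again. Stand every fallen white bottle upright, cap up, on the flat grey board, and put every red-brown wooden offcut that lies on that board or between it and the control box into the plywood bin, in any order you like. Leave the two pebbles lying about where they are.

Things in the scene. Friction and masses are not known exactly. Their poses are not given: they have to be found in the camera images.
- control_box: grey speed-control box, fixed to the bench: plinth 130 x 110 x 35 mm, origin at the centre of its underside, z up. The flip cover is hinged along the plinth's own +x edge and its handle overhangs the -x edge. The box's -x axis points roughly to the robot's right (world -y), give or take 0.1 rad. Solid things of the room on this side: an upright pole before the bench at world x 0.335, y -0.295, and a motor hanging at x 0.36, y -0.20, its lower end 0.60 m up.
- cover (a joint): flip cover, a grey plastic hood 93 x 76 mm, 51 mm high, over the knob: 0 closed, grows as its -x end is lifted up and over towards the box's +x, stop at 2.35 rad. It falls shut by itself below about 1.0 rad and falls and stays open above about 1.1 rad. Very light to move (70 g).
- cover_handle (a point): middle of the cover's handle: a round steel bar 36 mm long and 10 mm thick, parallel to the hinge (the box's y axis), held by one 8 mm stem 28 mm out from the hood's end wall; closed, it is 79 mm above the bench. Pinched at its two ends it turns freely between the fingers. This point moves with the cover.
- cover_hinge (a point): point in the middle of the hinge line, on the box (52 mm from its origin along the box's +x, 37 mm above the bench); the hinge line runs along the box's y axis. The handle is 120 mm from it towards -x and 42 mm above it when the cover is closed.
- speed_knob (a joint): knob under the cover: 0 = off, the stop of its anticlockwise turn (seen from above); grows to 1.6 rad as it is turned clockwise. Stays where it is left; turns with about 0.04 N m.
- speed_knob_grip (a point): point on the knob's vertical axis at the height to grip, 72 mm above the bench, above the box's origin. The knob's black bar grip is 34 mm long, 14 mm thick and 32 mm high (top 79 mm above the bench); at joint value 0 the bar lies along the box's x axis, with a white mark on its -x end; at value q it is turned by q clockwise seen from above. The bar stands on a round foot 36 mm wide.
- board: flat grey board, fixed to the bench, 100 x 280 x 8 mm, long along its own y; origin at the centre of its underside, top 8 mm above the bench, no rim. Behind it, a wall shelf overhangs the bench from world x = 0.76 m on, its underside 0.24 m up.
- bin: open plywood bin, fixed to the bench, outside 160 (x) x 140 (y) x 70 mm high, walls and floor 6 mm; origin at the centre of its underside.
- bottle_0: white square-sided plastic bottle with a round black cap, closed, 0.18 kg, fallen on its side at the start. 115 mm from foot to cap top: body 40 x 40 mm and 85 mm long, then shoulder and cap 28 mm thick. Origin on its long axis at mid length (57.5 mm from foot and from cap top); its own x axis points from foot to cap. May be absent (None all through).
- bottle_0_foot (a point): centre of the foot (bottom face) of bottle_0.
- bottle_1: white square-sided plastic bottle with a round black cap, closed, 0.18 kg, fallen on its side at the start. 115 mm from foot to cap top: body 40 x 40 mm and 85 mm long, then shoulder and cap 28 mm thick. Origin on its long axis at mid length (57.5 mm from foot and from cap top); its own x axis points from foot to cap. May be absent (None all through).
- bottle_1_foot (a point): centre of the foot (bottom face) of bottle_1.
- bottle_2: white square-sided plastic bottle with a round black cap, closed, 0.18 kg, fallen on its side at the start. 115 mm from foot to cap top: body 40 x 40 mm and 85 mm long, then shoulder and cap 28 mm thick. Origin on its long axis at mid length (57.5 mm from foot and from cap top); its own x axis points from foot to cap. May be absent (None all through).
- bottle_2_foot (a point): centre of the foot (bottom face) of bottle_2.
- offcut_0: red-brown rectangular hardwood offcut lying flat on the board at the start, 50 (x) x 85 (y) x 18 mm; origin at the centre of its underside. May be absent (None all through).
- offcut_1: red-brown rectangular hardwood offcut lying flat on the bench, 28 (x) x 60 (y) x 22 mm; origin at the centre of its underside. May be absent (None all through).
- offcut_2: red-brown rectangular hardwood offcut lying flat on the board at the start, 28 (x) x 60 (y) x 22 mm; origin at the centre of its underside. May be absent (None all through).
- pebble_0: smooth red pebble 34 x 44 x 26 mm, a bystander; origin under it.
- pebble_1: rough pinkish stone 35 x 37 x 22 mm, a bystander; origin under it.

How it is judged:
By the outcome, as a careful person would: the job done as asked, in the order asked, and still so for the second after the job is handed in, with the robot touching nothing.
Of bottle_0, bottle_1, bottle_2 only 2 to 3 are there at a start; the rules pass over those that are not, and their reading is None.
Of offcut_0, offcut_1, offcut_2 only 2 to 3 are there at a start; the rules pass over those that are not, and their reading is None.
At some moment in a run one of offcut_0, offcut_1, offcut_2 may be knocked a few centimetres aside while the robot is not near it.
Once in a run the grip may slacken for a moment while it holds something.
It also fails if it takes over 210 s, if anything falls off the work surface, if the arm or the gripper's body presses on something with over 40 N, if the wrist force passes 120 N, or if a joint passes its speed limit or range.

## Working session

There is one attempt and no reset: what is moved stays moved. The work goes in short steps, Python scripts to look and compute and a tool call to move; the robot and the scene stay as the last step left them, time stands still between calls to the robot, and variables do not carry over. Pictures are saved under pics/ and viewed, about 12 in all and at most 16, crops included, and the job is handed in when it is done.

Besides the shell and the picture viewer there is one more tool, called after "Call:" as name([rows], argument=value, ...), one row to a line, values as JSON. servo_tool: Moves the arm, as the interface text tells. Shifts and turns lie within -1 to 1; 1 stands for 1000 mm of shift or 180 degrees of turn. Its arguments: {"type":"object","properties":{"plan":{"type":"array","items":{"type":"array","items":{"type":"number","minimum":-1,"maximum":1}}},"grip_force":{"type":"number"}},"required":["plan"]}

```bash
mkdir -p pics; ls; cat > h.py <<'E'
from workcell import arm
import numpy as np, cv2
from scipy.spatial.transform import Rotation as R
def save(im,name,crop=None,s=1):
    p=im["pixels"][...,::-1]
    if crop: p=p[crop[1]:crop[3],crop[0]:crop[2]]
    cv2.imwrite("pics/"+name,cv2.resize(p,None,fx=s,fy=s))
def cloud(im):
    d=im["depth"];v,u=np.mgrid[:d.shape[0],:d.shape[1]]
    P=np.stack([(u-im["cx"])/im["fx"]*d,(v-im["cy"])/im["fy"]*d,d],-1)
    E=np.array(im["extrinsics"]);return P@E[:3,:3].T+E[:3,3]
def ray(im,c,z):
    E=np.array(im["extrinsics"]);r=E[:3,:3]@np.array([(c[0]-im["cx"])/im["fx"],(c[1]-im["cy"])/im["fy"],1])
    return E[:3,3]+r*(z-E[2,3])/r[2]
E
python3 - <<'E'
from h import *
ims={n:arm.get_image(n) for n in("top","side")}
print(arm.state())
for n,im in ims.items():
    save(im,n+"0.png",s=1.5); print(n,np.round(im["extrinsics"],3).tolist(),im["fx"],im["cx"],im["cy"])
    C=cloud(im)
    for o in["control_box","cover","board","bin","bottle_0","offcut_0","offcut_1","pebble_0","pebble_1"]:
        for r in arm.cut_out(o,im)[:4]:
            m=r["pixels"]&(im["depth"]>0);P=C[m]
            if len(P): print(n,o,round(r["p"],2),np.round(r["centre"]),m.sum(),np.round(np.median(P,0)),np.round(P.min(0)),np.round(P.max(0)))
E
```

```text
pics
{'t': 0.1, 'qpos': array([-1.41908958e+00,  2.21196371e-01,  1.52746504e+00, -2.97775572e-05,
        1.39472792e+00, -1.26084539e-01]), 'qd': array([-0.00016865, -0.00067834, -0.00233622,  0.0006125 , -0.00051611,
        0.00079693]), 'joint_torque': array([ 2.87049952e-04, -4.95946419e+01, -3.88520479e+01,  7.03259697e-02,
        5.15739305e-02, -5.53139478e-05]), 'tcp_pos': array([ 171.36074303, -600.80728643,  403.73270854]), 'tcp_rot': array([-6.16535914e-04,  7.98196809e-01, -6.02396089e-01, -6.53536601e-04]), 'wrist_force': array([ 0.28510431, -0.43639525, -0.39449356]), 'ft_torque': array([ 0.04961155, -0.00796973, -0.0090929 ]), 'grip_width': 1.0010903720841589}
top [[0.014, -0.994, 0.112, 363.11], [-1.0, -0.015, -0.015, 41.644], [0.017, -0.112, -0.994, 1542.735], [0.0, 0.0, 0.0, 1.0]] 477.05330517174826 247.7317158163073 192.80100576408526
top control_box 0.77 [312. 162.] 1465 [ 625. -179.   82.] [ 576. -274.   -7.] [ 689. -117.   98.]
top control_box 0.58 [263. 212.] 444 [464. -37.  38.] [443. -92. -10.] [496.  26.  52.]
top cover 0.95 [312. 160.] 907 [ 632. -176.  
[... 2777 characters left out ...]
.64 [256. 228.] 180 [573. -40.  22.] [ 557. -153.   -1.] [596.  -8.  89.]
side offcut_0 0.51 [275. 172.] 318 [610. 221.  25.] [566. 208.   7.] [651. 263.  29.]
side offcut_1 0.64 [256. 228.] 180 [573. -40.  22.] [ 557. -153.   -1.] [596.  -8.  89.]
side offcut_1 0.51 [275. 172.] 318 [610. 221.  25.] [566. 208.   7.] [651. 263.  29.]
side pebble_0 0.51 [200. 312.] 311 [ 505. -317.   20.] [ 477. -328.   -1.] [ 523. -283.   27.]
side pebble_0 0.41 [287. 229.] 55 [646. -36.  19.] [ 632. -135.   -1.] [661.   4.  88.]
side pebble_1 0.51 [200. 312.] 311 [ 505. -317.   20.] [ 477. -328.   -1.] [ 523. -283.   27.]
side pebble_1 0.41 [287. 229.] 55 [646. -36.  19.] [ 632. -135.   -1.] [661.   4.  88.]
```

View pics/top0.png

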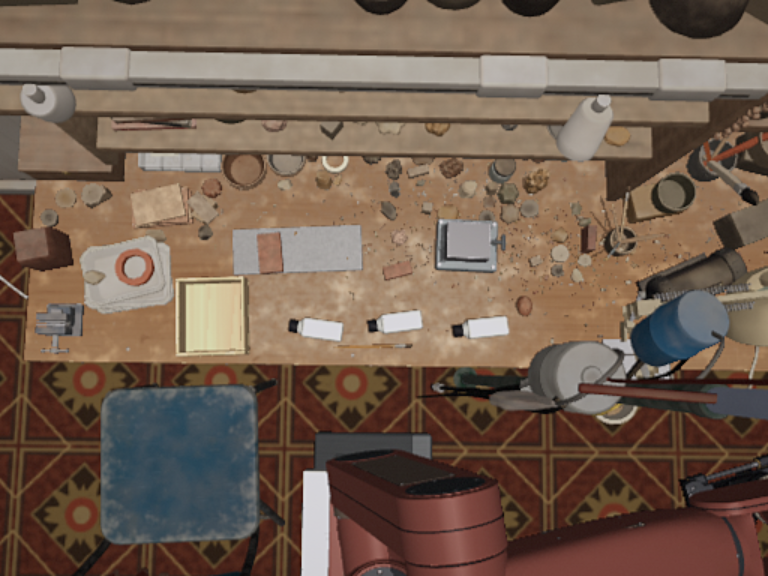

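View pics/side0.png

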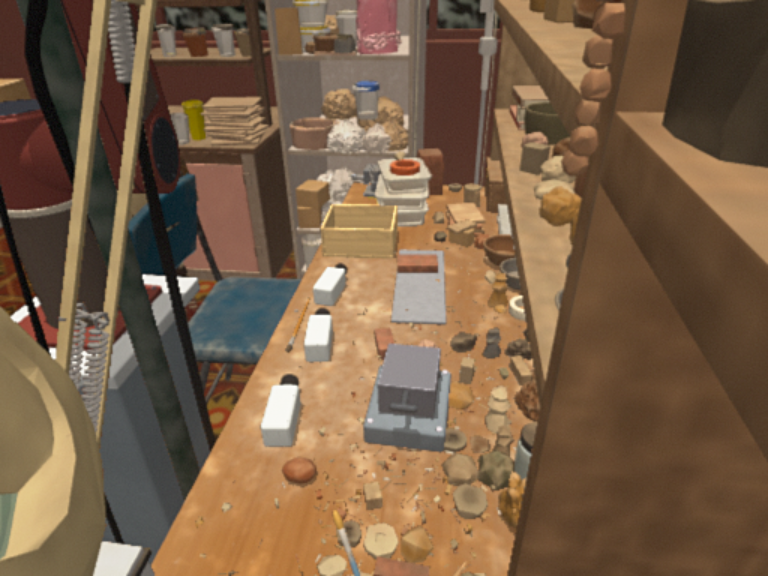

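```bash
cat >> h.py <<'E'
def rect(P,zlo,zhi,mm=None):
    Q=P[(P[:,2]>zlo)&(P[:,2]<zhi)][:,:2].astype(np.float32)
    c,s,a=cv2.minAreaRect(Q)
    if s[0]<s[1]: s=s[::-1];a+=90
    return np.round(c,1),np.round(s,1),round((a+90)%180-90,1),len(Q)  # long-axis azimuth deg
E
python3 - <<'E'
from h import *
for k in range(2):
  im=arm.get_image("top");C=cloud(im);ok=im["depth"]>0
  def box(x0,x1,y0,y1): 
    return C[ok&(C[...,0]>x0)&(C[...,0]<x1)&(C[...,1]>y0)&(C[...,1]<y1)]
  B=box(560,710,-275,-100)
  print("hood",rect(B,82,92),"plinth",rect(B,28,120))
  print("board",rect(box(540,700,20,340),5.5,13))
  print("bin",rect(box(370,570,260,440),60,80))
  for y in(132,-34,-214): print("bot",rect(box(415,500,y-75,y+75),15,55))
  print("off0",rect(box(560,690,200,280),20,33),"off1",rect(box(550,610,-75,0),14,33))
sd=arm.get_image("side");Cs=cloud(sd)
for n in("cover_handle","cover_hinge","control_box","bottle_0_foot","bottle_0","offcut_0"):
  for i,nm in((im,"top"),(sd,"side")):
    z={"cover_handle":79,"cover_hinge":37,"bottle_0_foot":20,"bottle_0":20,"offcut_0":0}.get(n,0)
    print(n,nm,[(round(r["p"],2),np.round(ray(i,r["centre"],z)[:2])) for r in arm.tip_of(n,i)[:4]])
E
```

```text
hood (array([ 633.9, -193.9]), array([121.4,  78.1]), 88.0, 636) plinth (array([ 643.4, -178.5]), array([154.8, 128.7]), 88.4, 1393)
board (array([620.4, 180.3]), array([319.5, 158.9]), -89.7, 1638)
bin (array([471.1, 355.6]), array([160.8, 149.1]), 2.8, 434)
bot (array([449.8, 137.4]), array([114.7,  40.2]), 83.8, 424)
bot (array([460.5, -21.8]), array([135. ,  50.8]), -71.9, 428)
bot (array([ 456.5, -212.1]), array([115.5,  40. ]), -82.8, 429)
off0 (array([611.3, 239. ]), array([84.8, 49.9]), 6.3, 384) off1 (array([579.4, -35.2]), array([59.6, 29.1]), -73.9, 160)
hood (array([ 634. , -194.2]), array([121.6,  76.6]), 87.6, 635) plinth (array([ 641.7, -184. ]), array([170.1, 127.8]), 86.8, 1389)
board (array([620.5, 180.5]), array([319.6, 159.1]), -89.7, 1673)
bin (array([470.9, 358.5]), array([160.5, 154.6]), 3.0, 432)
bot (array([450. , 137.8]), array([115.2,  40.1]), 83.3, 421)
bot (array([450.7, -25.6]), array([129. ,  67.5]), -81.7, 425)
bot (array([ 456.5, -211.9]), array([115.6,  40. ]), -83.1, 428)
off0 (array([611.3, 241.1]), array([85.1, 55.1]), 7.3, 392) off1 (array([579.4, -35.5]), array([59.8, 28.8]), -73.8, 162)
cover_handle top [(0.72, array([ 634., -258.]))]
cover_handle side [(0.59, array([ 625., -254.]))]
cover_hinge top [(0.61, array([ 634., -135.]))]
cover_hinge side [(0.5, array([485., 283.]))]
control_box top [(0.95, array([ 641., -178.]))]
control_box side [(0.96, array([ 633., -177.]))]
bottle_0_foot top [(0.93, array([463., -82.]))]
bottle_0_foot side [(0.78, array([473., -86.])), (0.49, array([ 510., -324.]))]
bottle_0 top [(0.96, array([463., -28.])), (0.79, array([ 466., -215.])), (0.63, array([445., 139.]))]
bottle_0 side [(0.83, array([461., -27.])), (0.78, array([446., 134.])), (0.75, array([ 448., -218.]))]
offcut_0 top [(0.7, array([449.,  75.])), (0.52, array([626., 183.])), (0.51, array([581., -48.]))]
offcut_0 side [(0.83, array([598., 289.])), (0.46, array([572., -30.]))]
```

```bash
python3 - <<'E'
from h import *
for n in("top","side"):
  im=arm.get_image(n);C=cloud(im);ok=im["depth"]>0
  def box(x0,x1,y0,y1,z0=-20,z1=200): 
    return C[ok&(C[...,0]>x0)&(C[...,0]<x1)&(C[...,1]>y0)&(C[...,1]<y1)&(C[...,2]>z0)&(C[...,2]<z1)]
  print(n,"hood",rect(box(570,700,-236,-120,84,91),0,99))
  H=box(600,660,-275,-240,68,92);print("handle",len(H),rect(H,0,99),np.round(np.median(H,0)))
  P=box(550,710,-275,-100,32,39);print("plinth",rect(P,0,99),len(P))
  print("board",rect(box(572,674,30,340,5.5,11),0,99))
  for y in(132,-34,-214):
    b=box(420,500,y-75,y+75,34,46);print("bot",rect(b,0,99),"all",rect(box(425,490,y-65,y+65,12,50),0,99))
  if n=="top":
    b=box(425,500,-110,50,15,55);print(np.round(b[np.argsort(b[:,0])][::20]).tolist())
    save(im,"box.png",(200,130,350,240),5)
E
```

```text
top hood (array([ 634.6, -184.4]), array([102.2,  77.1]), 88.1, 505)
handle 39 (array([ 631.5, -248.1]), array([32.4, 14.7]), 0.4, 39) [ 631. -251.   84.]
plinth (array([ 642.2, -173.5]), array([149.1, 126.1]), 86.4, 329) 329
board (array([622.7, 183.9]), array([307.1, 101.4]), 89.9, 1242)
bot (array([449.8, 136.2]), array([111.7,  39.2]), 83.1, 320) all (array([450.4, 137.5]), array([115. ,  40.3]), 83.0, 425)
bot (array([465.1, -30.2]), array([114.8,  39.6]), -82.3, 335) all (array([465.4, -30. ]), array([114.9,  40.4]), -81.9, 426)
bot (array([ 456.6, -212.3]), array([114.7,  39.9]), -82.9, 334) all (array([ 456.6, -212. ]), array([115.3,  40.2]), -82.8, 432)
[[444.0, -12.0, 40.0], [447.0, 10.0, 30.0], [450.0, -25.0, 45.0], [451.0, -53.0, 40.0], [453.0, -37.0, 43.0], [454.0, -85.0, 41.0], [456.0, -28.0, 40.0], [458.0, -88.0, 36.0], [460.0, 7.0, 31.0], [462.0, 23.0, 35.0], [463.0, -53.0, 42.0], [466.0, 16.0, 33.0], [466.0, -69.0, 43.0], [469.0, -50.0, 45.0], [470.0, -66.0, 41.0], [473.0, -56.0, 41.0], [475.0, -15.0, 39.0], [476.0, -72.0, 35.0], [479.0, -59.0, 42.0], [482.0, -31.0, 38.0], [485.0, -31.0, 37.0], [489.0, -72.0, 41.0]]
side hood (array([ 630.6, -181.6]), array([99.5, 76. ]), 88.2, 1099)
handle 106 (array([ 628.2, -248.8]), array([34.3, 16.7]), -0.0, 106) [ 629. -254.   82.]
plinth (array([ 642.1, -174.3]), array([151.1, 130.7]), 88.2, 983) 983
board (array([619.4, 177.1]), array([291.4,  98.4]), -87.9, 1249)
bot (array([445.4, 128.9]), array([100.5,  40.2]), 83.7, 223) all (array([446.5, 136.9]), array([119.4,  40.5]), 83.2, 376)
bot (array([461.7, -32.4]), array([114.1,  39.8]), -80.8, 342) all (array([461.5, -31.3]), array([116.6,  40.4]), -81.8, 509)
bot (array([ 453.1, -213.4]), array([113.1,  39.8]), -83.1, 580) all (array([ 453.1, -212.8]), array([115.7,  40. ]), -83.2, 871)
```

View pics/box.png

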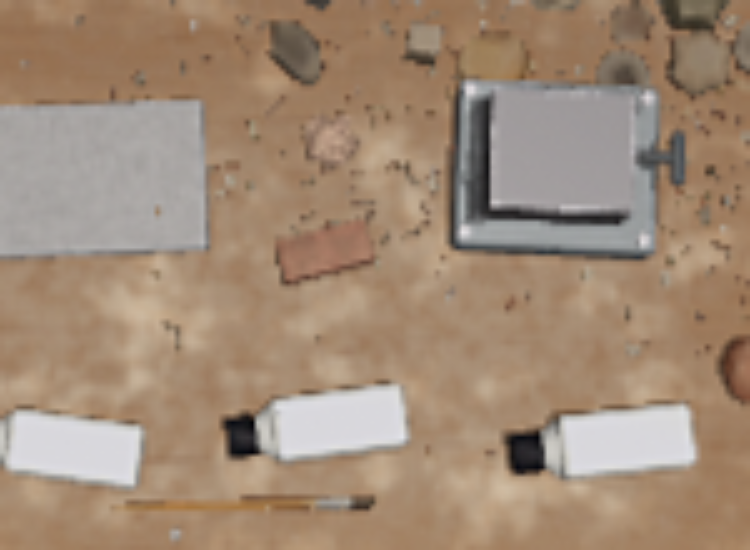

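```bash
python3 - <<'E'
from h import *
im=arm.get_image("top");C=cloud(im);ok=im["depth"]>0
def box(x0,x1,y0,y1,z0=-20,z1=200): 
    return C[ok&(C[...,0]>x0)&(C[...,0]<x1)&(C[...,1]>y0)&(C[...,1]<y1)&(C[...,2]>z0)&(C[...,2]<z1)]
for z in range(100,1300,100):
    P=box(250,480,-420,-80,z,z+100)
    if len(P)>5: print("obst",z,len(P),np.round(np.percentile(P,[2,98],axis=0)).tolist())
q=-1.419;c,s=np.cos(q),np.sin(q)
P=C[ok&(C[...,0]<330)&(C[...,2]>100)]
U=np.stack([P[:,0]*c+P[:,1]*s,-P[:,0]*s+P[:,1]*c,P[:,2]],1)
for t in range(-300,800,100):
    V=U[(U[:,0]>t)&(U[:,0]<t+100)&(abs(U[:,1])<300)]
    if len(V)>5: print("arm t",t,len(V),"lat",np.round(np.percentile(V[:,1],[3,97])),"z",np.round(np.percentile(V[:,2],[3,50,97])))
E
```

```text
obst 100 46 [[317.0, -291.0, 101.0], [354.0, -179.0, 198.0]]
obst 200 36 [[318.0, -209.0, 200.0], [337.0, -176.0, 291.0]]
obst 300 36 [[319.0, -391.0, 303.0], [421.0, -175.0, 399.0]]
obst 400 59 [[337.0, -419.0, 406.0], [432.0, -198.0, 497.0]]
obst 500 703 [[348.0, -411.0, 507.0], [476.0, -198.0, 599.0]]
obst 600 2554 [[328.0, -396.0, 607.0], [460.0, -123.0, 699.0]]
obst 700 2731 [[322.0, -368.0, 703.0], [399.0, -129.0, 792.0]]
obst 800 1422 [[325.0, -299.0, 804.0], [374.0, -169.0, 897.0]]
obst 900 657 [[329.0, -295.0, 902.0], [360.0, -212.0, 992.0]]
obst 1000 193 [[357.0, -221.0, 1002.0], [361.0, -216.0, 1085.0]]
arm t -100 1909 lat [ 51. 224.] z [320. 373. 576.]
arm t 0 4859 lat [ 58. 224.] z [362. 729. 773.]
arm t 100 2746 lat [122. 224.] z [616. 746. 772.]
arm t 200 2273 lat [ 98. 295.] z [620. 702. 779.]
arm t 300 2478 lat [ 76. 281.] z [618. 674. 860.]
arm t 400 2275 lat [ 56. 140.] z [570. 636. 659.]
arm t 500 642 lat [ 38. 140.] z [299. 343. 598.]
arm t 600 291 lat [ 90. 126.] z [251. 316. 420.]
```

```bash
cat >> h.py <<'E'
def down(az): # tool pointing down, tool x at azimuth az deg
    return R.from_euler("z",az,degrees=True)*R.from_quat([1,0,0,0])
G=164
def plan(wps,smooth=False,lin=190,ang=32):
    """wps: (grasp point xyz, R, label). prints per-call deltas in tool frame"""
    s=arm.state();q=s["tcp_rot"];p=np.array(s["tcp_pos"]);r=R.from_quat([q[1],q[2],q[3],q[0]])
    print("at",np.round(p),"grasp",np.round(p+r.apply([0,0,G]),1),"F",np.round(s["wrist_force"],1),"w",round(s["grip_width"],3),"t",s["t"],"q",np.round(s["qpos"],2))
    for g,rt,lab in wps:
        g=np.array(g,float);g0=p+r.apply([0,0,G]);rel=(r.inv()*rt).as_rotvec(degrees=True);rr=r
        tt=g-rt.apply([0,0,G]);n=max(1,int(np.ceil(max(np.linalg.norm(tt-p)/lin,np.linalg.norm(rel)/ang))))
        for i in range(1,n+1):
            ri=rr*R.from_rotvec(rel*i/n,degrees=True);pi=g0+(g-g0)*i/n-ri.apply([0,0,G])
            d=np.round(r.inv().apply(pi-p)/1000,3)+0.;w=np.round((r.inv()*ri).as_rotvec(degrees=True)/180,3)+0.
            print(lab,i,"/",n,[*d.tolist(),*w.tolist()])
            p=p+r.apply(d*1000);r=r*R.from_rotvec(w*180,degrees=True)
E
python3 - <<'E'
from h import *
def pol(r,a,z): return [r*np.cos(np.radians(a)),r*np.sin(np.radians(a)),z-G]
plan([(pol(340,-74,300),down(-12),"retract+turn"),(pol(340,-68,300),down(40),"turn"),(pol(340,-41,300),down(40),"swing"),(pol(340,-16,300),down(20),"swing2"),([632,-160,300-G],down(-1.9),"ext"),([630,-254,280-G],down(-1.9),"over handle")])
E
```

```text
at [ 171. -601.  405.] grasp [ 171.4 -601.   240.7] F [ 0.5  0.3 -0.3] w 0.996 t 1.9 q [-1.42  0.22  1.53  0.    1.39 -0.13]
retract+turn 1 / 2 [-0.142, 0.0, 0.052, 0.0, 0.0, -0.172]
retract+turn 2 / 2 [-0.122, -0.074, 0.053, 0.0, 0.0, -0.173]
turn 1 / 2 [0.015, -0.009, 0.0, 0.0, 0.0, -0.144]
turn 2 / 2 [0.018, -0.002, 0.0, 0.0, 0.0, -0.145]
swing 1 / 1 [0.158, 0.013, 0.0, 0.0, 0.0, 0.0]
swing2 1 / 1 [0.137, -0.054, 0.0, 0.0, 0.0, 0.111]
ext 1 / 2 [0.132, 0.083, 0.0, 0.0, 0.0, 0.061]
ext 2 / 2 [0.145, 0.057, 0.0, 0.0, 0.0, 0.061]
over handle 1 / 1 [0.001, 0.094, 0.02, 0.0, 0.0, 0.0]
```

Call:
servo_tool([
  [-0.142, 0, 0.052, 0, 0, -0.172, 1],
  [-0.142, 0, 0.052, 0, 0, -0.172, 1],
  [-0.142, 0, 0.052, 0, 0, -0.172, 1],
  [-0.142, 0, 0.052, 0, 0, -0.172, 1],
  [-0.142, 0, 0.052, 0, 0, -0.172, 1],
])

```text
t: 2.32
tcp_pos: [131.7, -459.4, 348.7]
tcp_rot: [-0.004, 0.931, -0.364, -0.002]
wrist_force: [0.0, -0.6, -0.5]
grip_width: 0.999
```

Call:
servo_tool([
  [-0.122, -0.074, 0.053, 0, 0, -0.173, 1],
  [-0.122, -0.074, 0.053, 0, 0, -0.173, 1],
  [-0.122, -0.074, 0.053, 0, 0, -0.173, 1],
  [-0.122, -0.074, 0.053, 0, 0, -0.173, 1],
  [-0.122, -0.074, 0.053, 0, 0, -0.173, 1],
])

```text
t: 2.73
tcp_pos: [93.4, -321.9, 295.8]
tcp_rot: [-0.004, 0.995, -0.101, -0.001]
wrist_force: [-0.4, 0.5, -0.2]
grip_width: 0.996
```

Call:
servo_tool([
  [0.015, -0.009, 0, 0, 0, -0.144, 1],
  [0.015, -0.009, 0, 0, 0, -0.144, 1],
  [0.015, -0.009, 0, 0, 0, -0.144, 1],
  [0.015, -0.009, 0, 0, 0, -0.144, 1],
  [0.015, -0.009, 0, 0, 0, -0.144, 1],
])

```text
t: 3.15
tcp_pos: [110.6, -321.4, 300.0]
tcp_rot: [0.0, 0.992, 0.123, -0.0]
wrist_force: [-0.0, 0.3, -0.8]
grip_width: 1.0
```

Call:
servo_tool([
  [0.018, -0.002, 0, 0, 0, -0.145, 1],
  [0.018, -0.002, 0, 0, 0, -0.145, 1],
  [0.018, -0.002, 0, 0, 0, -0.145, 1],
  [0.018, -0.002, 0, 0, 0, -0.145, 1],
  [0.018, -0.002, 0, 0, 0, -0.145, 1],
])

```text
t: 3.57
tcp_pos: [127.6, -315.1, 299.9]
tcp_rot: [0.0, 0.94, 0.342, -0.0]
wrist_force: [0.0, 0.1, 0.0]
grip_width: 0.998
```

Call:
servo_tool([
  [0.158, 0.013, 0, 0, 0, 0, 1],
  [0.158, 0.013, 0, 0, 0, 0, 1],
  [0.158, 0.013, 0, 0, 0, 0, 1],
  [0.158, 0.013, 0, 0, 0, 0, 1],
  [0.158, 0.013, 0, 0, 0, 0, 1],
])

```text
t: 3.98
tcp_pos: [260.1, -220.2, 299.9]
tcp_rot: [-0.0, 0.939, 0.343, 0.001]
wrist_force: [-0.7, -0.5, -1.0]
grip_width: 1.005
```

Call:
servo_tool([
  [0.137, -0.054, 0, 0, 0, 0.111, 1],
  [0.137, -0.054, 0, 0, 0, 0.111, 1],
  [0.137, -0.054, 0, 0, 0, 0.111, 1],
  [0.137, -0.054, 0, 0, 0, 0.111, 1],
  [0.137, -0.054, 0, 0, 0, 0.111, 1],
])

```text
t: 4.4
tcp_pos: [327.8, -91.7, 299.9]
tcp_rot: [-0.0, 0.985, 0.171, 0.001]
wrist_force: [0.1, -1.5, -0.2]
grip_width: 0.997
```

Call:
servo_tool([
  [0.132, 0.083, 0, 0, 0, 0.061, 1],
  [0.132, 0.083, 0, 0, 0, 0.061, 1],
  [0.132, 0.083, 0, 0, 0, 0.061, 1],
  [0.132, 0.083, 0, 0, 0, 0.061, 1],
  [0.132, 0.083, 0, 0, 0, 0.061, 1],
])

```text
t: 4.82
tcp_pos: [483.6, -128.6, 299.5]
tcp_rot: [0.001, 0.997, 0.077, 0.001]
wrist_force: [-1.6, -0.0, 0.5]
grip_width: 1.001
```

Call:
servo_tool([
  [0.145, 0.057, 0, 0, 0, 0.061, 0.2],
  [0.145, 0.057, 0, 0, 0, 0.061, 0.2],
  [0.145, 0.057, 0, 0, 0, 0.061, 0.2],
  [0.145, 0.057, 0, 0, 0, 0.061, 0.2],
  [0.145, 0.057, 0, 0, 0, 0.061, 0.2],
])

```text
t: 5.23
tcp_pos: [635.0, -162.2, 298.7]
tcp_rot: [0.0, 1.0, -0.019, 0.001]
wrist_force: [-1.3, 0.4, 0.5]
grip_width: 0.704
```

Call:
servo_tool([
  [0.001, 0.094, 0.02, 0, 0, 0, 0.2],
  [0.001, 0.094, 0.02, 0, 0, 0, 0.2],
  [0.001, 0.094, 0.02, 0, 0, 0, 0.2],
  [0.001, 0.094, 0.02, 0, 0, 0, 0.2],
  [0.001, 0.094, 0.02, 0, 0, 0, 0.2],
])

```text
t: 5.65
tcp_pos: [628.4, -255.3, 279.2]
tcp_rot: [-0.001, 1.0, -0.019, -0.001]
wrist_force: [-0.4, -0.1, 0.1]
grip_width: 0.603
```

```bash
python3 - <<'E'
from h import *
im=arm.get_image("side");save(im,"hand.png",(150,120,400,320),3)
C=cloud(im);ok=im["depth"]>0
m=ok&(C[...,0]>595)&(C[...,0]<665)&(C[...,1]>-275)&(C[...,1]<-240)&(C[...,2]>70)&(C[...,2]<90);print(rect(C[m],0,99),np.median(C[m],0))
plan([([630,-254,79],down(-1.9),"down")])
E
```

```text
(array([ 628.1, -248.8]), array([34.5, 16.8]), 0.6, 107) [ 628.33712494 -254.07326205   81.96583467]
at [ 629. -254.  280.] grasp [ 628.6 -254.1  115.6] F [ 0.8  0.5 -0.1] w 0.602 t 5.7 q [-0.5   0.45  1.48  0.    1.21 -0.46]
down 1 / 1 [0.001, 0.0, 0.037, 0.0, 0.0, -0.001]
```

View pics/hand.png

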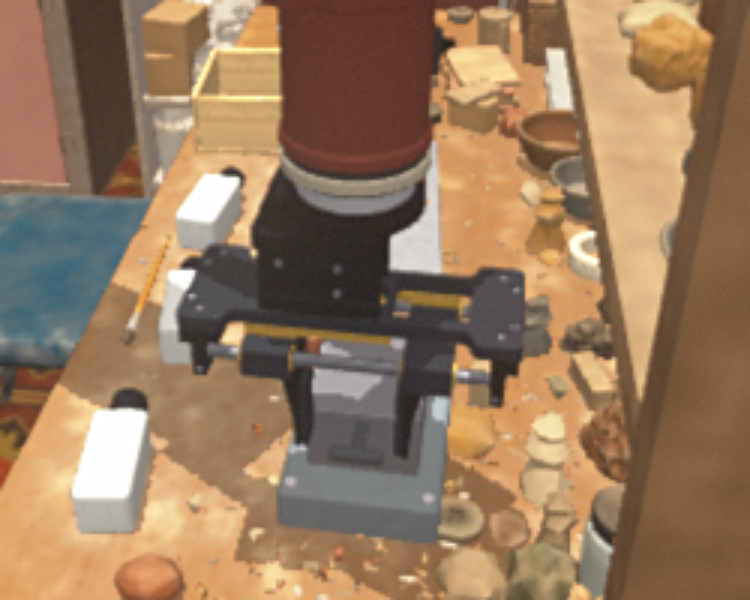

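Call:
servo_tool([
  [0.001, 0, 0.036, 0, 0, 0, 0.2],
  [0.001, 0, 0.036, 0, 0, 0, 0.2],
  [0.001, 0, 0.036, 0, 0, 0, -0.3],
  [0.001, 0, 0.036, 0, 0, 0, -0.5],
  [0.001, 0, 0.036, 0, 0, 0, -0.5],
], grip_force=15)

```text
t: 6.12
tcp_pos: [631.3, -253.7, 246.0]
tcp_rot: [0.001, 1.0, -0.016, 0.001]
wrist_force: [0.6, 0.2, 0.7]
grip_width: 0.454
```

Call:
servo_tool([
  [0, 0, 0, 0, 0, 0, -0.5],
  [0, 0, 0, 0, 0, 0, -0.5],
  [0, 0, 0, 0, 0, 0, -0.5],
  [0, 0, 0, 0, 0, 0, -0.5],
  [0, 0, 0, 0, 0, 0, -0.5],
])

```text
t: 6.53
tcp_pos: [630.3, -253.9, 245.6]
tcp_rot: [0.0, 1.0, -0.017, -0.0]
wrist_force: [-5.3, 1.4, 4.5]
grip_width: 0.392
```

```bash
python3 - <<'E'
from h import *
s=arm.state();q=s["tcp_rot"];r=R.from_quat([q[1],q[2],q[3],q[0]])
g=s["tcp_pos"]+r.apply([0,0,G]);print(g,s["grip_width"]*87,s["wrist_force"])
az=np.radians(88.1);u=np.array([np.cos(az),np.sin(az),0])
h=np.array([g[0],g[1],0])+u*120; h[2]=37
W=[]
for th in (12,24,36,50,64,78,86):
    f=np.radians(19.29+th);W.append((h+127.1*(-u*np.cos(f)+np.array([0,0,np.sin(f)])),down(-1.9),f"th{th}"))
plan(W)
E
```

```text
[ 630.10697646 -253.90289522   81.59654587] 34.130325116861606 [-5.31706029  1.4168714   4.54342699]
at [ 630. -254.  246.] grasp [ 630.1 -253.9   81.6] F [-5.3  1.4  4.5] w 0.392 t 6.5333 q [-0.5   0.49  1.49 -0.    1.16 -0.47]
th12 1 / 1 [0.0, -0.011, -0.021, 0.0, 0.0, 0.0]
th24 1 / 1 [0.0, -0.016, -0.022, 0.0, 0.0, 0.0]
th36 1 / 1 [0.0, -0.021, -0.017, 0.0, 0.0, 0.0]
th50 1 / 1 [0.0, -0.027, -0.014, 0.0, 0.0, 0.0]
th64 1 / 1 [0.0, -0.03, -0.008, 0.0, 0.0, 0.0]
th78 1 / 1 [0.0, -0.031, 0.001, 0.0, 0.0, 0.0]
th86 1 / 1 [0.0, -0.017, 0.003, 0.0, 0.0, 0.0]
```

Call:
servo_tool([
  [0, -0.001, -0.004, 0, 0, 0, -0.5],
  [0, -0.003, -0.009, 0, 0, 0, -0.5],
  [0, -0.006, -0.013, 0, 0, 0, -0.5],
  [0, -0.008, -0.017, 0, 0, 0, -0.5],
  [0, -0.011, -0.021, 0, 0, 0, -0.5],
])

```text
t: 6.95
tcp_pos: [630.5, -244.0, 266.1]
tcp_rot: [0.001, 1.0, -0.017, -0.0]
wrist_force: [-5.8, -4.6, 2.7]
grip_width: 0.393
```

Call:
servo_tool([
  [0, -0.003, -0.005, 0, 0, 0, -0.5],
  [0, -0.006, -0.009, 0, 0, 0, -0.5],
  [0, -0.009, -0.014, 0, 0, 0, -0.5],
  [0, -0.013, -0.018, 0, 0, 0, -0.5],
  [0, -0.016, -0.022, 0, 0, 0, -0.5],
])

```text
t: 7.37
tcp_pos: [631.1, -227.7, 288.3]
tcp_rot: [0.001, 1.0, -0.017, -0.0]
wrist_force: [-5.4, -2.2, 2.1]
grip_width: 0.392
```

Call:
servo_tool([
  [0, -0.004, -0.004, 0, 0, 0, -0.5],
  [0, -0.008, -0.008, 0, 0, 0, -0.5],
  [0, -0.012, -0.011, 0, 0, 0, -0.5],
  [0, -0.017, -0.014, 0, 0, 0, -0.5],
  [0, -0.021, -0.017, 0, 0, 0, -0.5],
])

```text
t: 7.78
tcp_pos: [631.8, -207.0, 306.0]
tcp_rot: [0.002, 1.0, -0.017, -0.0]
wrist_force: [-7.7, -3.3, 5.4]
grip_width: 0.391
```

```bash
python3 - <<'E'
from h import *
s=arm.state();q=s["tcp_rot"];r=R.from_quat([q[1],q[2],q[3],q[0]])
print(s["tcp_pos"]+r.apply([0,0,G]),s["grip_width"]*87,s["wrist_force"])
im=arm.get_image("side");C=cloud(im);ok=im["depth"]>0
for r in arm.cut_out("cover",im)[:2]: P=C[r["pixels"]&ok];print(r["p"],len(P),np.round(np.percentile(P,[5,50,95],axis=0)).tolist())
save(im,"arc.png",(170,150,370,310),2)
E
```

```text
[ 631.73983533 -207.55173215  142.01690365] 34.017340480745176 [-7.73343831 -3.32649308  5.3540848 ]
0.79 766 [[597.0, -210.0, 91.0], [631.0, -197.0, 106.0], [667.0, -177.0, 143.0]]
```

View pics/arc.png

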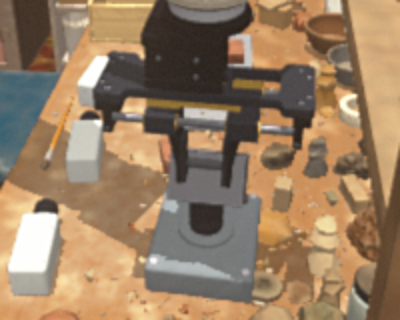

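Call:
servo_tool([
  [0, -0.005, -0.003, 0, 0, 0, -0.5],
  [0, -0.01, -0.006, 0, 0, 0, -0.5],
  [0, -0.016, -0.009, 0, 0, 0, -0.5],
  [0, -0.021, -0.012, 0, 0, 0, -0.5],
  [0, -0.027, -0.014, 0, 0, 0, -0.5],
])

```text
t: 8.3
tcp_pos: [632.7, -179.9, 320.3]
tcp_rot: [0.001, 1.0, -0.017, 0.0]
wrist_force: [-8.7, -3.9, 7.1]
grip_width: 0.39
```

Call:
servo_tool([
  [0, -0.006, -0.002, 0, 0, 0, -0.5],
  [0, -0.012, -0.004, 0, 0, 0, -0.5],
  [0, -0.018, -0.006, 0, 0, 0, -0.5],
  [0, -0.024, -0.007, 0, 0, 0, -0.5],
  [0, -0.03, -0.008, 0, 0, 0, -0.5],
])

```text
t: 8.72
tcp_pos: [633.7, -149.2, 328.1]
tcp_rot: [0.001, 1.0, -0.017, 0.0]
wrist_force: [-7.8, -1.7, 6.4]
grip_width: 0.391
```

Call:
servo_tool([
  [0, -0.006, 0, 0, 0, 0, -0.5],
  [0, -0.012, 0, 0, 0, 0, -0.5],
  [0, -0.018, 0, 0, 0, 0, -0.5],
  [0, -0.024, 0.001, 0, 0, 0, -0.5],
  [0, -0.031, 0.001, 0, 0, 0, -0.5],
])

```text
t: 9.13
tcp_pos: [634.8, -117.9, 327.6]
tcp_rot: [0.0, 1.0, -0.017, 0.0]
wrist_force: [-7.9, -0.4, 4.7]
grip_width: 0.389
```

Call:
servo_tool([
  [0, -0.004, 0.001, 0, 0, 0, -0.5],
  [0, -0.008, 0.001, 0, 0, 0, -0.5],
  [0, -0.012, 0.002, 0, 0, 0, -0.5],
  [0, -0.017, 0.003, 0, 0, 0, -0.5],
  [0, -0.017, 0.003, 0, 0, 0, -0.5],
])

```text
t: 9.55
tcp_pos: [635.4, -99.7, 323.7]
tcp_rot: [-0.0, 1.0, -0.016, 0.0]
wrist_force: [-6.6, 2.6, 7.4]
grip_width: 0.392
```

```bash
python3 - <<'E'
from h import *
s=arm.state();q=s["tcp_rot"];r=R.from_quat([q[1],q[2],q[3],q[0]])
g=s["tcp_pos"]+r.apply([0,0,G])
print(g,s["grip_width"]*87,s["wrist_force"])
h=np.array([633.9-0,-133.9,37]);d=g-h;print(np.hypot(d[1],d[2]),np.degrees(np.arctan2(d[2],-d[1]))-19.3)
E
```

```text
[635.45718507 -99.60965739 159.73928762] 34.10497921650959 [-6.61949434  2.60866907  7.40524636]
127.43924168874683 86.30905803531596
```

Call:
servo_tool([
  [0, 0, 0, 0, 0, 0, 0.2],
  [0, 0, 0, 0, 0, 0, 0.2],
  [0, 0, 0, 0, 0, 0, 0.2],
  [0, 0, -0.02, 0, 0, 0, 0.2],
  [0, 0, -0.04, 0, 0, 0, 0.2],
])

```text
t: 9.97
tcp_pos: [635.3, -101.0, 360.9]
tcp_rot: [-0.0, 1.0, -0.017, -0.001]
wrist_force: [-0.4, -0.4, 0.2]
grip_width: 0.589
```

Call:
servo_tool([
  [0, 0, -0.02, 0, 0, 0, 0.2],
  [-0.04, -0.04, -0.02, 0, 0, 0, 0.2],
  [-0.08, -0.08, -0.02, 0, 0, 0, 0.2],
  [-0.1, -0.12, -0.02, 0, 0, 0, 0.2],
  [-0.1, -0.16, -0.02, 0, 0, 0, 0.2],
])

```text
t: 10.38
tcp_pos: [545.3, 35.9, 382.1]
tcp_rot: [0.0, 1.0, -0.018, 0.0]
wrist_force: [1.7, 0.4, -0.3]
grip_width: 0.598
```

```bash
python3 - <<'E'
from h import *
s=arm.state();print(s["tcp_pos"],s["wrist_force"],s["t"])
a=arm.get_image("top");b=arm.get_image("side")
A=cv2.resize(a["pixels"][120:220,250:380],None,fx=3,fy=3);B=cv2.resize(b["pixels"][190:330,190:360],None,fx=3,fy=3)
W=np.zeros((A.shape[0]+B.shape[0],max(A.shape[1],B.shape[1]),3),np.uint8);W[:A.shape[0],:A.shape[1]]=A;W[A.shape[0]:,:B.shape[1]]=B
cv2.imwrite("pics/knob.png",cv2.resize(W,None,fx=.8,fy=.8)[...,::-1])
for i,n in((a,"top"),(b,"side")):
  C=cloud(i);ok=i["depth"]>0
  for k,z in(("speed_knob_grip",72),("cover_handle",93)): print(n,k,[(round(r["p"],2),np.round(ray(i,r["centre"],z)[:2])) for r in arm.tip_of(k,i)[:2]])
  m=ok&(C[...,0]>595)&(C[...,0]<670)&(C[...,1]>-225)&(C[...,1]<-150)
  print(n,"knob",rect(C[m],70,84),rect(C[m],42,84))
E
```

```text
[545.26001974  35.93134616 382.14455284] [ 1.74252216  0.39441631 -0.2934259 ] 10.3833
top speed_knob_grip [(0.41, array([ 635., -184.]))]
top cover_handle []
top knob (array([ 634.2, -183.2]), array([34.5, 13.6]), 19.3, 52) (array([ 629.5, -187.2]), array([69.7, 67.8]), -44.9, 184)
side speed_knob_grip [(0.87, array([ 629., -183.]))]
side cover_handle [(0.95, array([636., -19.])), (0.49, array([ 635., -207.]))]
side knob (array([ 630.8, -184.6]), array([34.6, 15.2]), 19.5, 116) (array([ 631.1, -189.7]), array([50. , 42.6]), -6.2, 351)
```

View pics/knob.png

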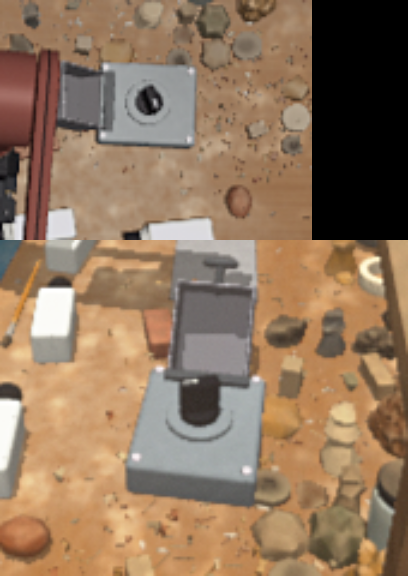

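```bash
python3 - <<'E'
from h import *
k=[632.5,-184]
plan([(k+[160],down(-70.6),"over"),(k+[72],down(-70.6),"down"),(k+[72],down(3.5),"turn")])
E
```

```text
at [548.  35. 382.] grasp [547.9  35.  218.2] F [ 0.  -0.7  0.6] w 0.604 t 10.6833 q [-0.08  0.06  1.75 -0.    1.33 -0.05]
over 1 / 3 [0.031, 0.072, 0.019, 0.0, 0.0, 0.127]
over 2 / 3 [0.056, 0.055, 0.02, 0.0, 0.0, 0.127]
over 3 / 3 [0.073, 0.028, 0.019, 0.0, 0.0, 0.128]
down 1 / 1 [0.0, 0.0, 0.088, 0.0, 0.0, 0.0]
turn 1 / 3 [0.0, 0.0, 0.0, 0.0, 0.0, -0.137]
turn 2 / 3 [0.0, 0.0, 0.0, 0.0, 0.0, -0.138]
turn 3 / 3 [0.0, 0.0, 0.0, 0.0, 0.0, -0.137]
```

Call:
servo_tool([
  [0.031, 0.072, 0.019, 0, 0, 0.127, 0.1],
  [0.031, 0.072, 0.019, 0, 0, 0.127, 0.1],
  [0.031, 0.072, 0.019, 0, 0, 0.127, 0.1],
  [0.031, 0.072, 0.019, 0, 0, 0.127, 0.1],
  [0.031, 0.072, 0.019, 0, 0, 0.127, 0.1],
])

```text
t: 11.1
tcp_pos: [576.0, -38.8, 362.4]
tcp_rot: [-0.0, 0.977, -0.215, -0.0]
wrist_force: [-0.6, -0.5, -0.3]
grip_width: 0.554
```

Call:
servo_tool([
  [0.056, 0.055, 0.02, 0, 0, 0.127, 0],
  [0.056, 0.055, 0.02, 0, 0, 0.127, 0],
  [0.056, 0.055, 0.02, 0, 0, 0.127, 0],
  [0.056, 0.055, 0.02, 0, 0, 0.127, 0],
  [0.056, 0.055, 0.02, 0, 0, 0.127, 0],
])

```text
t: 11.52
tcp_pos: [603.5, -110.5, 342.9]
tcp_rot: [-0.0, 0.916, -0.402, -0.0]
wrist_force: [-0.4, 0.3, 0.5]
grip_width: 0.501
```

Call:
servo_tool([
  [0.073, 0.028, 0.019, 0, 0, 0.128, 0],
  [0.073, 0.028, 0.019, 0, 0, 0.128, 0],
  [0.073, 0.028, 0.019, 0, 0, 0.128, 0],
  [0.073, 0.028, 0.019, 0, 0, 0.128, 0],
  [0.073, 0.028, 0.019, 0, 0, 0.128, 0],
])

```text
t: 11.93
tcp_pos: [632.2, -182.7, 324.0]
tcp_rot: [-0.0, 0.817, -0.576, -0.0]
wrist_force: [0.0, -0.2, 0.5]
grip_width: 0.5
```

Call:
servo_tool([
  [0, 0, 0, 0, 0, 0, 0],
  [0, 0, 0, 0, 0, 0, 0],
  [0, 0, 0, 0, 0, 0, 0],
  [0, 0, 0, 0, 0, 0, 0],
  [0, 0, 0, 0, 0, 0, 0],
])

```text
t: 12.35
tcp_pos: [632.1, -183.2, 324.1]
tcp_rot: [-0.0, 0.816, -0.578, 0.0]
wrist_force: [-0.7, 0.3, 0.2]
grip_width: 0.502
```

```bash
python3 - <<'E'
from h import *
k=[632.5,-184]
plan([(k+[72],down(-70.6),"down"),(k+[72],down(3.5),"turn")])
E
```

```text
at [ 632. -183.  324.] grasp [ 632.1 -183.2  160.1] F [-0.7  0.3  0.2] w 0.502 t 12.35 q [-0.4   0.36  1.51  0.    1.27  0.83]
down 1 / 1 [0.001, 0.0, 0.088, 0.0, 0.0, 0.0]
turn 1 / 3 [0.0, 0.0, 0.0, 0.0, 0.0, -0.137]
turn 2 / 3 [0.0, 0.0, 0.0, 0.0, 0.0, -0.137]
turn 3 / 3 [0.0, 0.0, 0.0, 0.0, 0.0, -0.138]
```

Call:
servo_tool([
  [0.001, 0, 0.03, 0, 0, 0, 0],
  [0.001, 0, 0.06, 0, 0, 0, 0],
  [0.001, 0, 0.08, 0, 0, 0, 0],
  [0.001, 0, 0.088, 0, 0, 0, 0],
  [0.001, 0, 0.088, 0, 0, 0, -1],
], grip_force=15)

```text
t: 12.77
tcp_pos: [631.2, -184.0, 232.9]
tcp_rot: [0.001, 0.816, -0.578, -0.003]
wrist_force: [-0.3, 0.1, -0.5]
grip_width: 0.474
```

Call:
servo_tool([
  [0, 0, 0, 0, 0, 0, -1],
  [0, 0, 0, 0, 0, 0, -1],
  [0, 0, 0, 0, 0, 0, -1],
  [0, 0, 0, 0, 0, 0, -1],
  [0, 0, 0, 0, 0, 0, -1],
])

```text
t: 13.18
tcp_pos: [632.8, -183.2, 237.8]
tcp_rot: [-0.001, 0.816, -0.578, -0.001]
wrist_force: [-3.2, 7.0, 4.8]
grip_width: 0.158
```

Call:
servo_tool([
  [0, 0, 0, 0, 0, -0.028, -1],
  [0, 0, 0, 0, 0, -0.055, -1],
  [0, 0, 0, 0, 0, -0.083, -1],
  [0, 0, 0, 0, 0, -0.11, -1],
  [0, 0, 0, 0, 0, -0.137, -1],
])

```text
t: 13.6
tcp_pos: [632.7, -183.0, 237.7]
tcp_rot: [-0.001, 0.921, -0.389, -0.0]
wrist_force: [-3.3, 7.9, 8.4]
grip_width: 0.16
```

Call:
servo_tool([
  [0, 0, 0, 0, 0, -0.028, -1],
  [0, 0, 0, 0, 0, -0.055, -1],
  [0, 0, 0, 0, 0, -0.083, -1],
  [0, 0, 0, 0, 0, -0.11, -1],
  [0, 0, 0, 0, 0, -0.137, -1],
])

```text
t: 14.02
tcp_pos: [632.6, -182.9, 237.7]
tcp_rot: [-0.001, 0.983, -0.183, -0.0]
wrist_force: [-4.2, 7.8, 9.1]
grip_width: 0.164
```

Call:
servo_tool([
  [0, 0, 0, 0, 0, -0.028, -1],
  [0, 0, 0, 0, 0, -0.055, -1],
  [0, 0, 0, 0, 0, -0.083, -1],
  [0, 0, 0, 0, 0, -0.11, -1],
  [0, 0, 0, 0, 0, -0.138, -1],
])

```text
t: 14.43
tcp_pos: [632.5, -183.2, 237.6]
tcp_rot: [-0.001, 0.999, 0.033, -0.0]
wrist_force: [-5.1, 4.6, 5.8]
grip_width: 0.17
```

```bash
python3 - <<'E'
from h import *
s=arm.state();print(s["grip_width"]*87,s["wrist_force"],s["ft_torque"])
plan([([632.5,-184,72],down(3.5),"x")])
E
```

```text
14.800172417100315 [-5.14995078  4.64717175  5.81701602] [ 1.0396995   0.74571455 -0.37095059]
at [ 632. -183.  238.] grasp [ 632.4 -182.8   73.6] F [-5.1  4.6  5.8] w 0.17 t 14.4333 q [-0.4   0.46  1.56  0.    1.13 -0.47]
x 1 / 1 [0.0, 0.001, 0.002, -0.001, 0.0, 0.001]
```

Call:
servo_tool([
  [0, 0, 0, 0, 0, 0, 0],
  [0, 0, 0, 0, 0, 0, 0],
  [0, 0, 0, 0, 0, 0, 0],
  [0, 0, -0.03, 0, 0, 0, 0.1],
  [0, 0, -0.07, 0, 0, 0, 0.2],
])

```text
t: 14.85
tcp_pos: [630.6, -184.1, 301.4]
tcp_rot: [-0.002, 1.0, 0.03, -0.004]
wrist_force: [0.5, -0.4, 0.5]
grip_width: 0.467
```

```bash
python3 - <<'E'
from h import *
plan([([636,-160,160],down(-1.9),"up"),([637.5,-20,150],down(-1.9),"over handle")])
E
```

```text
at [ 631. -184.  301.] grasp [ 629.2 -183.5  137.4] F [ 0.5 -0.4  0.5] w 0.467 t 14.85 q [-0.4   0.38  1.52 -0.    1.24 -0.46]
up 1 / 1 [0.007, -0.024, -0.023, -0.001, 0.003, 0.03]
over handle 1 / 1 [-0.004, -0.14, 0.011, 0.0, 0.0, 0.0]
```

Call:
servo_tool([
  [0.005, -0.005, -0.018, 0, 0, 0.03, 0.2],
  [0.005, -0.024, -0.018, 0, 0, 0.03, 0.2],
  [0.005, -0.024, -0.018, 0, 0, 0.03, 0.2],
  [0.005, -0.024, -0.018, 0, 0, 0.03, 0.2],
  [0.005, -0.024, -0.018, 0, 0, 0.03, 0.2],
])

```text
t: 15.27
tcp_pos: [635.5, -160.5, 322.7]
tcp_rot: [-0.0, 1.0, -0.016, -0.001]
wrist_force: [-1.0, -1.2, 1.0]
grip_width: 0.598
```

Call:
servo_tool([
  [-0.003, -0.14, 0.011, 0, 0, 0, 0.2],
  [-0.003, -0.14, 0.011, 0, 0, 0, 0.2],
  [-0.003, -0.14, 0.011, 0, 0, 0, 0.2],
  [-0.003, -0.14, 0.011, 0, 0, 0, 0.2],
  [-0.003, -0.14, 0.011, 0, 0, 0, 0.2],
])

```text
t: 15.68
tcp_pos: [637.0, -17.0, 310.9]
tcp_rot: [-0.001, 1.0, -0.015, -0.002]
wrist_force: [-0.1, 0.1, 0.0]
grip_width: 0.603
```

```bash
python3 - <<'E'
from h import *
b=arm.get_image("side");C=cloud(b);ok=b["depth"]>0
m=ok&(C[...,0]>595)&(C[...,0]<670)&(C[...,1]>-225)&(C[...,1]<-150)
print("knob",rect(C[m],70,84))
m=ok&(C[...,0]>590)&(C[...,0]<680)&(C[...,1]>-40)&(C[...,1]<0)&(C[...,2]>75)&(C[...,2]<105)
print("handle?",rect(C[m],0,200),np.median(C[m],0))
print([(round(r["p"],2),np.round(ray(b,r["centre"],93)[:2])) for r in arm.tip_of("cover_handle",b)[:2]])
save(b,"reopen.png",(190,130,360,300),3)
plan([([637.5,-20,95],down(-1.9),"down")])
E
```

```text
knob (array([ 630.4, -184.2]), array([33.9, 14.1]), 88.5, 94)
handle? (array([636.7, -18.6]), array([25.8, 25.1]), 41.5, 77) [636.37412655 -21.23566945  93.80046146]
[(0.96, array([632., -22.]))]
at [637. -20. 312.] grasp [637.2 -20.6 147.8] F [-0.1 -0.2 -0.9] w 0.6 t 15.7833 q [-0.16  0.33  1.58 -0.    1.24 -0.12]
down 1 / 1 [0.0, 0.0, 0.053, 0.0, 0.0, 0.0]
```

View pics/reopen.png

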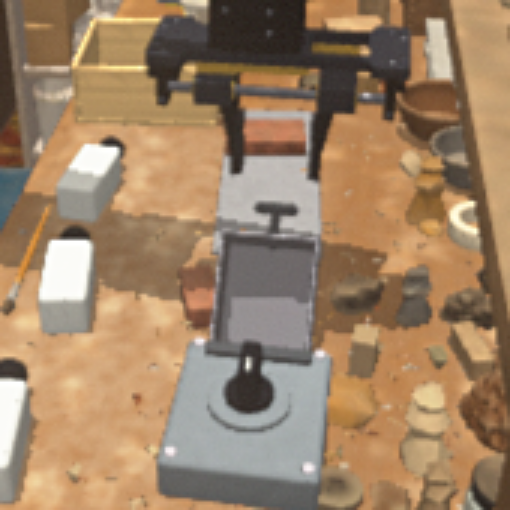

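Call:
servo_tool([
  [0, 0, 0.02, 0, 0, 0, 0.2],
  [0, 0, 0.04, 0, 0, 0, 0.2],
  [0, 0, 0.053, 0, 0, 0, 0.2],
  [0, 0, 0.053, 0, 0, 0, 0.2],
  [0, 0, 0.053, 0, 0, 0, -0.5],
])

```text
t: 16.2
tcp_pos: [637.2, -21.6, 258.7]
tcp_rot: [-0.0, 1.0, -0.017, -0.001]
wrist_force: [0.2, -0.5, 0.6]
grip_width: 0.573
```

Call:
servo_tool([
  [0, 0, 0, 0, 0, 0, -0.5],
  [0, 0, 0, 0, 0, 0, -0.5],
  [0, 0, 0, 0, 0, 0, -0.5],
  [0, 0, 0, 0, 0, 0, -0.5],
  [0, 0, 0, 0, 0, 0, -0.5],
])

```text
t: 16.62
tcp_pos: [637.8, -20.5, 261.0]
tcp_rot: [0.0, 1.0, -0.017, 0.001]
wrist_force: [-3.9, -1.9, 5.1]
grip_width: 0.393
```

```bash
python3 - <<'E'
from h import *
s=arm.state();q=s["tcp_rot"];r=R.from_quat([q[1],q[2],q[3],q[0]])
g=s["tcp_pos"]+r.apply([0,0,G]);print(g,s["grip_width"]*87,s["wrist_force"])
az=np.radians(88.1);u=np.array([np.cos(az),np.sin(az),0])
h=np.array([634.1,-134,37])
W=[]
for th in (120,105,90,75,60,45,30,15,0):
    f=np.radians(19.29+th);W.append((h+127.1*(-u*np.cos(f)+np.array([0,0,np.sin(f)]))+[0,0,1.5],down(-1.9),f"th{th}"))
plan(W)
E
```

```text
[637.97940425 -20.63460402  97.03609612] 34.224003649180894 [-3.94365415 -1.89113303  5.10836141]
at [638. -20. 261.] grasp [638.  -20.6  97. ] F [-3.9 -1.9  5.1] w 0.393 t 16.6167 q [-0.16  0.38  1.61 -0.    1.15 -0.12]
th120 1 / 1 [0.0, 0.017, -0.024, 0.0, 0.0, 0.0]
th105 1 / 1 [0.0, 0.025, -0.022, 0.0, 0.0, 0.0]
th90 1 / 1 [0.0, 0.03, -0.015, 0.0, 0.0, 0.0]
th75 1 / 1 [0.0, 0.032, -0.007, 0.0, 0.0, 0.0]
th60 1 / 1 [0.0, 0.033, 0.002, 0.0, 0.0, 0.0]
th45 1 / 1 [0.0, 0.032, 0.01, 0.0, 0.0, 0.0]
th30 1 / 1 [0.0, 0.027, 0.018, 0.0, 0.0, 0.0]
th15 1 / 1 [0.0, 0.023, 0.025, 0.0, 0.0, 0.0]
th0 1 / 1 [0.0, 0.015, 0.03, 0.0, 0.0, 0.0]
```

Call:
servo_tool([
  [0, 0.003, -0.005, 0, 0, 0, -0.5],
  [0, 0.006, -0.01, 0, 0, 0, -0.5],
  [0, 0.01, -0.015, 0, 0, 0, -0.5],
  [0, 0.013, -0.02, 0, 0, 0, -0.5],
  [0, 0.017, -0.024, 0, 0, 0, -0.5],
])

```text
t: 17.03
tcp_pos: [637.2, -36.7, 285.0]
tcp_rot: [-0.001, 1.0, -0.016, 0.0]
wrist_force: [-1.4, 6.8, 4.7]
grip_width: 0.392
```

Call:
servo_tool([
  [0, 0.005, -0.005, 0, 0, 0, -0.5],
  [0, 0.01, -0.009, 0, 0, 0, -0.5],
  [0, 0.015, -0.014, 0, 0, 0, -0.5],
  [0, 0.02, -0.018, 0, 0, 0, -0.5],
  [0, 0.025, -0.022, 0, 0, 0, -0.5],
])

```text
t: 17.45
tcp_pos: [636.3, -62.0, 307.3]
tcp_rot: [-0.001, 1.0, -0.016, 0.001]
wrist_force: [-1.8, 5.0, 4.1]
grip_width: 0.391
```

Call:
servo_tool([
  [0, 0.006, -0.004, 0, 0, 0, -0.5],
  [0, 0.012, -0.007, 0, 0, 0, -0.5],
  [0, 0.018, -0.01, 0, 0, 0, -0.5],
  [0, 0.024, -0.013, 0, 0, 0, -0.5],
  [0, 0.03, -0.015, 0, 0, 0, -0.5],
])

```text
t: 17.87
tcp_pos: [635.3, -92.5, 322.7]
tcp_rot: [-0.0, 1.0, -0.017, 0.001]
wrist_force: [-2.6, 3.0, 8.4]
grip_width: 0.392
```

Call:
servo_tool([
  [0, 0.006, -0.002, 0, 0, 0, -0.5],
  [0, 0.012, -0.004, 0, 0, 0, -0.5],
  [0, 0.019, -0.005, 0, 0, 0, -0.5],
  [0, 0.025, -0.006, 0, 0, 0, -0.5],
  [0, 0.032, -0.007, 0, 0, 0, -0.5],
])

```text
t: 18.28
tcp_pos: [634.2, -125.0, 329.7]
tcp_rot: [0.001, 1.0, -0.017, 0.001]
wrist_force: [-2.4, 1.6, 5.0]
grip_width: 0.392
```

Call:
servo_tool([
  [0, 0.006, 0, 0, 0, 0, -0.5],
  [0, 0.013, 0, 0, 0, 0, -0.5],
  [0, 0.02, 0, 0, 0, 0, -0.5],
  [0, 0.026, 0.001, 0, 0, 0, -0.5],
  [0, 0.033, 0.002, 0, 0, 0, -0.5],
])

```text
t: 18.7
tcp_pos: [633.0, -158.6, 327.9]
tcp_rot: [0.001, 1.0, -0.017, 0.001]
wrist_force: [-2.2, -0.8, 6.8]
grip_width: 0.386
```

Call:
servo_tool([
  [0, 0.006, 0.001, 0, 0, 0, -0.5],
  [0, 0.013, 0.003, 0, 0, 0, -0.5],
  [0, 0.019, 0.005, 0, 0, 0, -0.5],
  [0, 0.026, 0.007, 0, 0, 0, -0.5],
  [0, 0.032, 0.01, 0, 0, 0, -0.5],
])

```text
t: 19.12
tcp_pos: [631.8, -190.3, 315.8]
tcp_rot: [0.0, 1.0, -0.017, 0.0]
wrist_force: [0.2, -0.7, -0.6]
grip_width: 0.267
```

Call:
servo_tool([
  [0, 0.006, 0.003, 0, 0, 0, -0.5],
  [0, 0.011, 0.006, 0, 0, 0, -0.5],
  [0, 0.017, 0.01, 0, 0, 0, -0.5],
  [0, 0.022, 0.014, 0, 0, 0, -0.5],
  [0, 0.027, 0.018, 0, 0, 0, -0.5],
])

```text
t: 19.53
tcp_pos: [631.0, -216.5, 297.0]
tcp_rot: [-0.0, 1.0, -0.017, -0.0]
wrist_force: [0.5, -0.3, -0.8]
grip_width: 0.252
```

Call:
servo_tool([
  [0, 0.005, 0.005, 0, 0, 0, -0.5],
  [0, 0.01, 0.01, 0, 0, 0, -0.5],
  [0, 0.014, 0.015, 0, 0, 0, -0.5],
  [0, 0.019, 0.02, 0, 0, 0, -0.5],
  [0, 0.023, 0.025, 0, 0, 0, -0.5],
])

```text
t: 19.95
tcp_pos: [630.2, -239.6, 272.1]
tcp_rot: [-0.0, 1.0, -0.017, -0.0]
wrist_force: [-0.5, -0.2, -0.3]
grip_width: 0.248
```

Call:
servo_tool([
  [0, 0.004, 0.006, 0, 0, 0, -0.5],
  [0, 0.008, 0.012, 0, 0, 0, -0.5],
  [0, 0.011, 0.018, 0, 0, 0, -0.5],
  [0, 0.014, 0.026, 0, 0, 0, -0.5],
  [0, 0.014, 0.028, 0, 0, 0, -0.5],
])

```text
t: 20.37
tcp_pos: [629.2, -253.5, 242.8]
tcp_rot: [-0.0, 1.0, -0.017, -0.001]
wrist_force: [-0.6, 0.4, 0.7]
grip_width: 0.253
```

Call:
servo_tool([
  [0, 0, 0, 0, 0, 0, 0.2],
  [0, 0, 0, 0, 0, 0, 0.2],
  [0, 0, 0, 0, 0, 0, 0.2],
  [0, 0, -0.02, 0, 0, 0, 0.2],
  [0, 0, -0.05, 0, 0, 0, 0.2],
])

```text
t: 20.78
tcp_pos: [628.6, -252.2, 291.5]
tcp_rot: [-0.002, 1.0, -0.016, -0.003]
wrist_force: [0.2, -0.7, -0.8]
grip_width: 0.54
```

```bash
python3 - <<'E'
from h import *
b=arm.get_image("side");C=cloud(b);ok=b["depth"]>0
m=ok&(C[...,0]>590)&(C[...,0]<680)&(C[...,1]>-236)&(C[...,1]<-120)
print("hood",rect(C[m],82,92))
plan([([600,-100,150],down(-1.9),"away")])
E
```

```text
hood (array([ 596. , -160.3]), array([10.5,  2.1]), 74.0, 4)
at [ 631. -253.  302.] grasp [ 632.1 -253.9  137.6] F [ 3.1 -0.8  5.1] w 0.563 t 20.8333 q [-0.5   0.43  1.46  0.    1.24 -0.46]
away 1 / 1 [-0.036, -0.152, -0.013, 0.001, -0.002, 0.0]
```

```bash
python3 - <<'E'
from h import *
b=arm.get_image("side");save(b,"slip.png",(190,130,360,300),3)
s=arm.state();print(s["wrist_force"],s["grip_width"])
E
```

```text
[ 1.18736716 -1.00191081  1.01574479] 0.5763809077889869
```

View pics/slip.png

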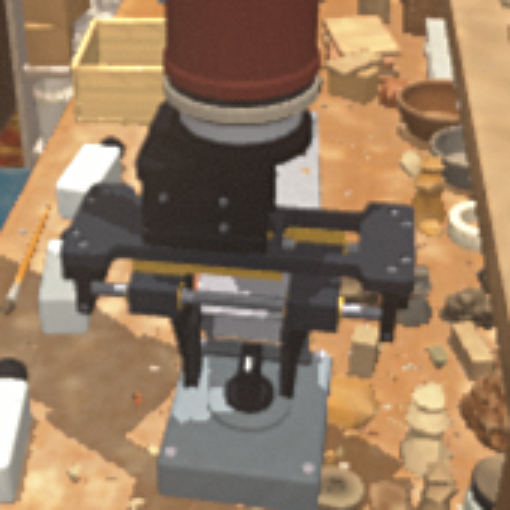

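```bash
python3 - <<'E'
from h import *
plan([([637.5,-20,150],down(-1.9),"over"),([637.5,-20,96],down(-1.9),"down")])
E
```

```text
at [ 632. -254.  301.] grasp [ 633.3 -254.6  137.4] F [ 1.2 -1.   1. ] w 0.576 t 20.8833 q [-0.5   0.43  1.46  0.    1.24 -0.46]
over 1 / 2 [-0.001, -0.117, -0.007, 0.001, -0.001, 0.0]
over 2 / 2 [-0.001, -0.117, -0.006, 0.0, -0.002, 0.0]
down 1 / 1 [0.0, 0.0, 0.054, 0.0, 0.0, 0.0]
```

Call:
servo_tool([
  [0, -0.03, -0.01, 0, 0, 0, 0.2],
  [0, -0.117, -0.01, 0, 0, 0, 0.2],
  [0, -0.117, -0.01, 0, 0, 0, 0.2],
  [0, -0.117, -0.01, 0, 0, 0, 0.2],
  [0, -0.117, -0.01, 0, 0, 0, 0.2],
])

```text
t: 21.3
tcp_pos: [635.0, -133.6, 313.0]
tcp_rot: [0.001, 1.0, -0.015, 0.003]
wrist_force: [-11.4, 1.6, 32.1]
grip_width: 0.6
```

Call:
servo_tool([
  [0, -0.117, 0, 0, 0, 0, 0.2],
  [0, -0.117, 0, 0, 0, 0, 0.2],
  [0, -0.117, 0, 0, 0, 0, 0.2],
  [0, -0.117, 0, 0, 0, 0, 0.2],
  [0, -0.117, 0, 0, 0, 0, 0.2],
])

```text
t: 21.72
tcp_pos: [637.6, -17.1, 305.2]
tcp_rot: [0.0, 1.0, -0.015, 0.0]
wrist_force: [0.5, -0.1, -0.5]
grip_width: 0.597
```

```bash
python3 - <<'E'
from h import *
b=arm.get_image("side")
print([(round(r["p"],2),np.round(ray(b,r["centre"],93)[:2])) for r in arm.tip_of("cover_handle",b)[:2]])
plan([([637.5,-20.5,95.5],down(-1.9),"down")])
E
```

```text
[(0.64, array([633., -33.]))]
at [638. -19. 305.] grasp [637.8 -19.6 141. ] F [ 0.1 -0.4 -0.8] w 0.602 t 21.8167 q [-0.15  0.33  1.58 -0.    1.23 -0.12]
down 1 / 1 [0.0, 0.001, 0.046, 0.0, 0.0, 0.0]
```

```bash
python3 - <<'E'
from h import *
b=arm.get_image("side");save(b,"again.png",(190,130,360,300),3)
C=cloud(b);ok=b["depth"]>0
m=ok&(C[...,0]>605)&(C[...,0]<665)&(C[...,1]>-60)&(C[...,1]<20)&(C[...,2]>50)&(C[...,2]<112)
P=C[m];print(len(P),np.round(np.percentile(P,[2,50,98],axis=0)).tolist())
E
```

```text
383 [[607.0, -57.0, 50.0], [636.0, -41.0, 63.0], [664.0, -17.0, 98.0]]
```

View pics/again.png

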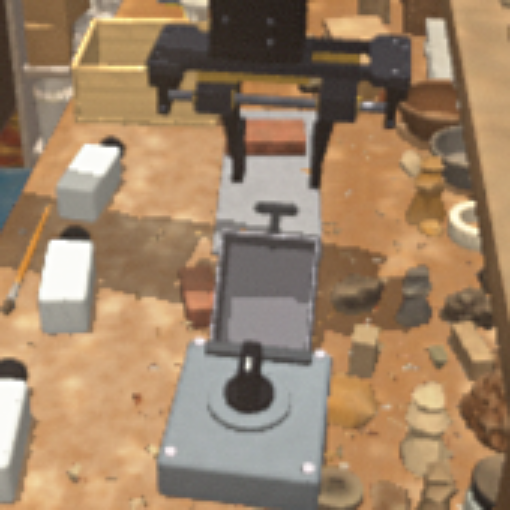

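Call:
servo_tool([
  [0, 0.001, 0.02, 0, 0, 0, 0.2],
  [0, 0.001, 0.04, 0, 0, 0, 0.2],
  [0, 0.001, 0.046, 0, 0, 0, 0.2],
  [0, 0.001, 0.046, 0, 0, 0, 0.2],
  [0, 0.001, 0.046, 0, 0, 0, -0.5],
], grip_force=25)

```text
t: 22.28
tcp_pos: [637.6, -21.2, 258.7]
tcp_rot: [-0.0, 1.0, -0.017, -0.0]
wrist_force: [0.2, -0.0, 1.0]
grip_width: 0.572
```

Call:
servo_tool([
  [0, 0, 0, 0, 0, 0, -0.5],
  [0, 0, 0, 0, 0, 0, -0.5],
  [0, 0, 0, 0, 0, 0, -0.5],
  [0, 0, 0, 0, 0, 0, -0.5],
  [0, 0, 0, 0, 0, 0, -0.5],
])

```text
t: 22.7
tcp_pos: [637.8, -20.4, 260.0]
tcp_rot: [0.0, 1.0, -0.017, 0.001]
wrist_force: [-2.8, -1.2, 5.6]
grip_width: 0.382
```

Call:
servo_tool([
  [0, 0.003, -0.005, 0, 0, 0, -0.5],
  [0, 0.006, -0.01, 0, 0, 0, -0.5],
  [0, 0.01, -0.015, 0, 0, 0, -0.5],
  [0, 0.013, -0.02, 0, 0, 0, -0.5],
  [0, 0.017, -0.024, 0, 0, 0, -0.5],
])

```text
t: 23.12
tcp_pos: [637.2, -36.5, 284.0]
tcp_rot: [-0.001, 1.0, -0.016, 0.0]
wrist_force: [-0.6, 8.0, 5.7]
grip_width: 0.389
```

Call:
servo_tool([
  [0, 0.005, -0.005, 0, 0, 0, -0.5],
  [0, 0.01, -0.009, 0, 0, 0, -0.5],
  [0, 0.015, -0.014, 0, 0, 0, -0.5],
  [0, 0.02, -0.018, 0, 0, 0, -0.5],
  [0, 0.025, -0.022, 0, 0, 0, -0.5],
])

```text
t: 23.53
tcp_pos: [636.3, -61.9, 306.3]
tcp_rot: [-0.001, 1.0, -0.016, 0.001]
wrist_force: [-1.1, 3.8, 4.6]
grip_width: 0.383
```

Call:
servo_tool([
  [0, 0.006, -0.004, 0, 0, 0, -0.5],
  [0, 0.012, -0.007, 0, 0, 0, -0.5],
  [0, 0.018, -0.01, 0, 0, 0, -0.5],
  [0, 0.024, -0.013, 0, 0, 0, -0.5],
  [0, 0.03, -0.015, 0, 0, 0, -0.5],
])

```text
t: 23.95
tcp_pos: [635.3, -92.4, 321.7]
tcp_rot: [-0.0, 1.0, -0.016, 0.001]
wrist_force: [-3.3, 3.6, 9.3]
grip_width: 0.384
```

Call:
servo_tool([
  [0, 0.006, -0.002, 0, 0, 0, -0.5],
  [0, 0.012, -0.004, 0, 0, 0, -0.5],
  [0, 0.019, -0.005, 0, 0, 0, -0.5],
  [0, 0.025, -0.006, 0, 0, 0, -0.5],
  [0, 0.032, -0.007, 0, 0, 0, -0.5],
])

```text
t: 24.37
tcp_pos: [634.2, -125.0, 328.2]
tcp_rot: [0.0, 1.0, -0.017, 0.001]
wrist_force: [-0.7, 2.0, 1.2]
grip_width: 0.365
```

Call:
servo_tool([
  [0, 0.006, 0, 0, 0, 0, -0.5],
  [0, 0.013, 0, 0, 0, 0, -0.5],
  [0, 0.02, 0, 0, 0, 0, -0.5],
  [0, 0.026, 0.001, 0, 0, 0, -0.5],
  [0, 0.033, 0.002, 0, 0, 0, -0.5],
])

```text
t: 24.78
tcp_pos: [632.9, -157.9, 324.2]
tcp_rot: [-0.0, 1.0, -0.017, -0.0]
wrist_force: [-0.2, 0.0, -0.9]
grip_width: 0.252
```

```bash
python3 - <<'E'
from h import *
az=np.radians(88.1);u=np.array([np.cos(az),np.sin(az),0])
h=np.array([634.1,-134,37])
W=[]
for th in (45,30,15,0):
    f=np.radians(19.29+th);W.append((h+127.1*(-u*np.cos(f)+np.array([0,0,np.sin(f)]))+[0,0,1.5],down(-1.9),f"th{th}"))
plan(W)
E
```

```text
at [ 633. -158.  324.] grasp [ 632.8 -157.9  160.2] F [-0.2  0.  -0.9] w 0.252 t 24.7833 q [-0.37  0.35  1.53 -0.    1.27 -0.33]
th45 1 / 1 [0.0, 0.031, 0.007, 0.0, 0.0, 0.0]
th30 1 / 1 [0.0, 0.028, 0.018, 0.0, 0.0, 0.0]
th15 1 / 1 [0.0, 0.022, 0.025, 0.0, 0.0, 0.0]
th0 1 / 1 [0.0, 0.015, 0.03, 0.0, 0.0, 0.0]
```

```bash
python3 - <<'E'
from h import *
for n in("side","top"):
  b=arm.get_image(n);C=cloud(b);ok=b["depth"]>0
  for k in ("cover","cover_handle"):
   for r in arm.cut_out(k,b)[:2]:
    P=C[r["pixels"]&ok]
    if len(P): print(n,k,r["p"],len(P),np.round(np.percentile(P,[3,25,50,75,97],axis=0)).tolist())
  if n=="side":save(b,"where.png",(200,150,360,290),3)
  s=arm.state();print(s["t"],s["wrist_force"],s["grip_width"])
E
```

```text
side cover 0.56 1213 [[598.0, -118.0, 20.0], [615.0, -85.0, 34.0], [632.0, -75.0, 52.0], [654.0, -63.0, 73.0], [670.0, -48.0, 116.0]]
side cover_handle 0.74 1144 [[598.0, -116.0, 20.0], [616.0, -84.0, 34.0], [633.0, -74.0, 52.0], [655.0, -63.0, 72.0], [670.0, -49.0, 117.0]]
side cover_handle 0.18 258 [[617.0, -201.0, 43.0], [627.0, -199.0, 49.0], [632.0, -194.0, 57.0], [637.0, -183.0, 77.0], [645.0, -171.0, 80.0]]
24.9333 [-1.00363502 -0.07883803 -0.39086206] 0.25069852692519723
top cover 0.9 691 [[600.0, -111.0, 5.0], [622.0, -89.0, 20.0], [643.0, -65.0, 70.0], [663.0, -46.0, 89.0], [675.0, -20.0, 101.0]]
top cover_handle 0.63 648 [[600.0, -111.0, 9.0], [622.0, -89.0, 22.0], [643.0, -64.0, 72.0], [662.0, -46.0, 89.0], [674.0, -20.0, 102.0]]
25.0833 [0.34888554 0.17966454 0.02351408] 0.250344370553988
```

View pics/where.png

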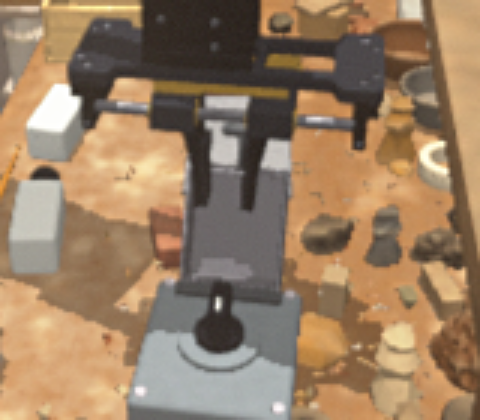

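```bash
python3 - <<'E'
from h import *
az=np.radians(88.1);u=np.array([np.cos(az),np.sin(az),0])
h=np.array([634.1,-133,37])
W=[([634,-120,175],down(-1.9),"up"),([638,14,150],down(-1.9),"over"),([638,14,101],down(-1.9),"down")]
for th in (130,115,100,85,70,55,42):
    f=np.radians(19.29+th);W.append((h+127.1*(-u*np.cos(f)+np.array([0,0,np.sin(f)]))+[0,13.5,8],down(-1.9),f"th{th}"))
W.append((np.array(W[-1][0])+[0,20,40],down(-1.9),"off"))
plan(W)
E
```

```text
at [ 633. -157.  325.] grasp [ 633.  -156.9  160.6] F [0.3 0.2 0. ] w 0.25 t 25.0833 q [-0.36  0.35  1.53  0.    1.27 -0.33]
up 1 / 1 [0.0, -0.037, -0.014, 0.0, 0.0, 0.0]
over 1 / 1 [-0.001, -0.134, 0.025, 0.0, 0.0, 0.0]
down 1 / 1 [0.0, 0.0, 0.049, 0.0, 0.0, 0.0]
th130 1 / 1 [0.001, 0.024, -0.009, 0.0, 0.0, 0.0]
th115 1 / 1 [0.0, 0.021, -0.026, 0.0, 0.0, 0.0]
th100 1 / 1 [0.0, 0.026, -0.02, 0.0, 0.0, 0.0]
th85 1 / 1 [0.0, 0.031, -0.013, 0.0, 0.0, 0.0]
th70 1 / 1 [0.0, 0.033, -0.003, 0.0, 0.0, 0.0]
th55 1 / 1 [0.0, 0.033, 0.004, 0.0, 0.0, 0.0]
th42 1 / 1 [0.0, 0.027, 0.011, 0.0, 0.0, 0.0]
off 1 / 1 [-0.001, -0.02, -0.04, 0.0, 0.0, 0.0]
```

Call:
servo_tool([
  [0, -0.037, -0.014, 0, 0, 0, -1],
  [0, -0.037, -0.014, 0, 0, 0, -1],
  [0, -0.037, -0.014, 0, 0, 0, -1],
  [0, -0.037, -0.014, 0, 0, 0, -1],
  [0, -0.037, -0.014, 0, 0, 0, -1],
])

```text
t: 25.5
tcp_pos: [634.1, -120.4, 338.4]
tcp_rot: [0.0, 1.0, -0.017, -0.0]
wrist_force: [0.4, 0.1, 0.6]
grip_width: 0.025
```

Call:
servo_tool([
  [0, -0.134, 0.025, 0, 0, 0, -1],
  [0, -0.134, 0.025, 0, 0, 0, -1],
  [0, -0.134, 0.025, 0, 0, 0, -1],
  [0, -0.134, 0.025, 0, 0, 0, -1],
  [0, -0.134, 0.025, 0, 0, 0, -1],
])

```text
t: 25.92
tcp_pos: [638.1, 16.4, 312.1]
tcp_rot: [-0.0, 1.0, -0.015, -0.001]
wrist_force: [-0.4, -0.8, 0.1]
grip_width: 0.001
```

Call:
servo_tool([
  [0, 0, 0.02, 0, 0, 0, -1],
  [0, 0, 0.04, 0, 0, 0, -1],
  [0, 0, 0.049, 0, 0, 0, -1],
  [0, 0, 0.049, 0, 0, 0, -1],
  [0, 0, 0.049, 0, 0, 0, -1],
])

```text
t: 26.33
tcp_pos: [638.6, 12.5, 264.4]
tcp_rot: [0.0, 1.0, -0.017, -0.001]
wrist_force: [0.2, -0.5, -0.2]
grip_width: 0.006
```

Call:
servo_tool([
  [0, 0.006, -0.001, 0, 0, 0, -1],
  [0, 0.012, -0.002, 0, 0, 0, -1],
  [0, 0.016, -0.004, 0, 0, 0, -1],
  [0, 0.02, -0.007, 0, 0, 0, -1],
  [0, 0.024, -0.009, 0, 0, 0, -1],
])

```text
t: 26.75
tcp_pos: [638.6, -7.5, 276.9]
tcp_rot: [-0.004, 1.0, -0.017, 0.002]
wrist_force: [-3.4, 24.1, 13.2]
grip_width: 0.007
```

Call:
servo_tool([
  [0, 0.004, -0.005, 0, 0, 0, -1],
  [0, 0.008, -0.01, 0, 0, 0, -1],
  [0, 0.012, -0.016, 0, 0, 0, -1],
  [0, 0.016, -0.021, 0, 0, 0, -1],
  [0, 0.021, -0.026, 0, 0, 0, -1],
])

```text
t: 27.17
tcp_pos: [637.9, -30.3, 302.8]
tcp_rot: [-0.001, 1.0, -0.016, 0.002]
wrist_force: [-0.1, 2.6, 0.8]
grip_width: 0.007
```

Call:
servo_tool([
  [0, 0.005, -0.005, 0, 0, 0, -1],
  [0, 0.01, -0.009, 0, 0, 0, -1],
  [0, 0.015, -0.013, 0, 0, 0, -1],
  [0, 0.021, -0.017, 0, 0, 0, -1],
  [0, 0.026, -0.02, 0, 0, 0, -1],
])

```text
t: 27.58
tcp_pos: [636.2, -58.4, 319.9]
tcp_rot: [0.0, 1.0, -0.017, -0.0]
wrist_force: [0.5, 0.0, -0.4]
grip_width: 0.007
```

Call:
servo_tool([
  [0, 0.006, -0.003, 0, 0, 0, -1],
  [0, 0.012, -0.006, 0, 0, 0, -1],
  [0, 0.018, -0.009, 0, 0, 0, -1],
  [0, 0.024, -0.011, 0, 0, 0, -1],
  [0, 0.031, -0.013, 0, 0, 0, -1],
])

```text
t: 28.0
tcp_pos: [635.2, -88.8, 332.9]
tcp_rot: [-0.0, 1.0, -0.017, -0.0]
wrist_force: [0.6, -0.0, -0.4]
grip_width: 0.005
```

```bash
python3 - <<'E'
from h import *
b=arm.get_image("side");C=cloud(b);ok=b["depth"]>0
for k in ("cover",):
   for r in arm.cut_out(k,b)[:2]:
    P=C[r["pixels"]&ok]
    print(k,r["p"],len(P),np.round(np.percentile(P,[3,25,50,75,97],axis=0)).tolist())
print([(round(r["p"],2),np.round(ray(b,r["centre"],160)[:2])) for r in arm.tip_of("cover_handle",b)[:2]])
save(b,"push.png",(200,150,360,290),3)
E
```

```text
cover 0.65 1660 [[597.0, -141.0, 42.0], [613.0, -123.0, 48.0], [632.0, -108.0, 81.0], [651.0, -90.0, 131.0], [669.0, -84.0, 162.0]]
cover 0.43 160 [[558.0, -136.0, 1.0], [566.0, -63.0, 19.0], [572.0, -45.0, 22.0], [577.0, -26.0, 23.0], [594.0, 3.0, 100.0]]
[(0.59, array([ 631., -107.]))]
```

View pics/push.png

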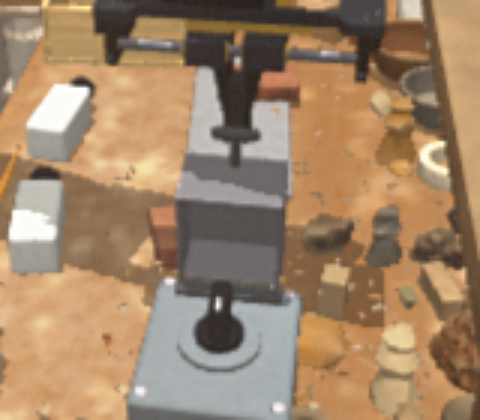

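Call:
servo_tool([
  [0, 0.006, -0.001, 0, 0, 0, -1],
  [0, 0.013, -0.002, 0, 0, 0, -1],
  [0, 0.02, -0.003, 0, 0, 0, -1],
  [0, 0.026, -0.003, 0, 0, 0, -1],
  [0, 0.033, -0.003, 0, 0, 0, -1],
])

```text
t: 28.57
tcp_pos: [634.2, -121.9, 335.8]
tcp_rot: [0.0, 1.0, -0.017, 0.0]
wrist_force: [0.9, 0.3, 0.9]
grip_width: 0.005
```

Call:
servo_tool([
  [0, 0.006, 0, 0, 0, 0, -1],
  [0, 0.013, 0.001, 0, 0, 0, -1],
  [0, 0.02, 0.002, 0, 0, 0, -1],
  [0, 0.026, 0.003, 0, 0, 0, -1],
  [0, 0.033, 0.004, 0, 0, 0, -1],
])

```text
t: 28.98
tcp_pos: [633.0, -154.8, 331.5]
tcp_rot: [-0.0, 1.0, -0.017, -0.0]
wrist_force: [-0.2, -0.2, 0.0]
grip_width: 0.002
```

Call:
servo_tool([
  [0, 0.005, 0.002, 0, 0, 0, -1],
  [0, 0.011, 0.004, 0, 0, 0, -1],
  [0, 0.016, 0.006, 0, 0, 0, -1],
  [0, 0.022, 0.008, 0, 0, 0, -1],
  [0, 0.027, 0.011, 0, 0, 0, -1],
])

```text
t: 29.4
tcp_pos: [632.3, -181.8, 320.6]
tcp_rot: [0.0, 1.0, -0.017, 0.0]
wrist_force: [0.6, 0.2, -0.2]
grip_width: 0.001
```

Call:
servo_tool([
  [0, -0.01, -0.02, 0, 0, 0, -1],
  [0, -0.02, -0.04, 0, 0, 0, -1],
  [0, -0.06, -0.04, 0, 0, 0, 0.5],
  [0, -0.1, -0.04, 0, 0, 0, 1],
  [0, -0.13, -0.04, 0, 0, 0, 1],
])

```text
t: 29.82
tcp_pos: [636.5, -49.4, 361.2]
tcp_rot: [-0.0, 1.0, -0.017, 0.001]
wrist_force: [-0.1, 0.0, -0.3]
grip_width: 0.154
```

```bash
python3 - <<'E'
from h import *
b=arm.get_image("side");C=cloud(b);ok=b["depth"]>0
m=ok&(C[...,0]>590)&(C[...,0]<680)&(C[...,1]>-236)&(C[...,1]<-120)
print("hood",rect(C[m],82,92))
H=C[ok&(C[...,0]>600)&(C[...,0]<660)&(C[...,1]>-275)&(C[...,1]<-240)&(C[...,2]>68)&(C[...,2]<92)];print("handle",len(H),np.median(H,0) if len(H) else 0)
s=arm.state();print(s["tcp_pos"],s["t"])
def box(x0,x1,y0,y1): 
    return C[ok&(C[...,0]>x0)&(C[...,0]<x1)&(C[...,1]>y0)&(C[...,1]<y1)]
print("off0",rect(box(560,690,180,290),20,33),"off1",rect(box(540,610,-90,30),14,33))
E
```

```text
hood (array([ 630.6, -184.2]), array([102.1,  75.8]), 88.1, 1142)
handle 106 [ 628.43461256 -254.14705547   82.12266064]
[636.48190361 -44.52459949 360.85556506] 29.8667
off0 (array([632.6, 231.2]), array([84. , 54.7]), 5.6, 197) off1 (array([574.8, -35.7]), array([60.8, 27.6]), -74.7, 154)
```

```bash
python3 - <<'E'
from h import *
D=down(-83.5)
plan([([609,239,120],D,"over"),([609,239,28],D,"down"),([609,239,120],D,"lift"),([471,357,130],D,"bin"),([471,357,48],D,"lower")])
E
```

```text
at [636. -45. 361.] grasp [636.5 -43.9 196.9] F [-0.2  2.7 -1. ] w 0.196 t 29.8667 q [-0.19  0.28  1.54  0.    1.32 -0.17]
over 1 / 3 [-0.012, -0.094, 0.026, 0.0, 0.0, 0.151]
over 2 / 3 [-0.054, -0.078, 0.026, -0.001, 0.001, 0.152]
over 3 / 3 [-0.084, -0.045, 0.026, 0.0, 0.0, 0.151]
down 1 / 1 [0.0, 0.0, 0.092, 0.0, 0.0, 0.0]
lift 1 / 1 [0.0, 0.0, -0.092, 0.0, 0.0, 0.0]
bin 1 / 1 [-0.133, 0.123, -0.011, 0.0, 0.0, 0.0]
lower 1 / 1 [0.0, 0.0, 0.082, 0.0, 0.0, 0.0]
```

Call:
servo_tool([
  [-0.012, -0.094, 0.026, 0, 0, 0.151, 1],
  [-0.012, -0.094, 0.026, 0, 0, 0.151, 1],
  [-0.012, -0.094, 0.026, 0, 0, 0.151, 1],
  [-0.012, -0.094, 0.026, 0, 0, 0.151, 1],
  [-0.012, -0.094, 0.026, 0, 0, 0.151, 1],
])

```text
t: 30.28
tcp_pos: [627.4, 44.4, 333.9]
tcp_rot: [0.0, 0.968, -0.252, -0.001]
wrist_force: [0.2, 0.2, -0.1]
grip_width: 0.573
```

Call:
servo_tool([
  [-0.054, -0.078, 0.026, 0, 0, 0.152, 1],
  [-0.054, -0.078, 0.026, 0, 0, 0.152, 1],
  [-0.054, -0.078, 0.026, 0, 0, 0.152, 1],
  [-0.054, -0.078, 0.026, 0, 0, 0.152, 1],
  [-0.054, -0.078, 0.026, 0, 0, 0.152, 1],
])

```text
t: 30.7
tcp_pos: [618.4, 137.9, 308.3]
tcp_rot: [0.0, 0.881, -0.473, -0.0]
wrist_force: [-0.4, -0.1, 0.4]
grip_width: 0.949
```

Call:
servo_tool([
  [-0.084, -0.045, 0.026, 0, 0, 0.151, 1],
  [-0.084, -0.045, 0.026, 0, 0, 0.151, 1],
  [-0.084, -0.045, 0.026, 0, 0, 0.151, 1],
  [-0.084, -0.045, 0.026, 0, 0, 0.151, 1],
  [-0.084, -0.045, 0.026, 0, 0, 0.151, 1],
])

```text
t: 31.12
tcp_pos: [609.7, 232.4, 282.5]
tcp_rot: [0.0, 0.746, -0.666, 0.0]
wrist_force: [-0.1, -0.9, 0.3]
grip_width: 0.994
```

```bash
python3 - <<'E'
from h import *
D=down(-83.5)
b=arm.get_image("side");C=cloud(b);ok=b["depth"]>0
print([(round(r["p"],2),np.round(ray(b,r["centre"],8)[:2])) for r in arm.tip_of("offcut_0",b)[:3]])
for r in arm.cut_out("offcut_0",b)[:3]:
    P=C[r["pixels"]&ok];print(r["p"],len(P),np.round(np.percentile(P,[3,50,97],axis=0)).tolist())
plan([([609,239,28],D,"down")])
E
```

```text
[(0.67, array([574., -39.])), (0.61, array([625., 240.]))]
0.9 328 [[593.0, 203.0, 9.0], [633.0, 214.0, 25.0], [672.0, 253.0, 28.0]]
0.69 432 [[426.0, 80.0, 5.0], [451.0, 103.0, 34.0], [467.0, 185.0, 41.0]]
0.48 175 [[559.0, -70.0, 7.0], [574.0, -40.0, 22.0], [589.0, -11.0, 24.0]]
at [610. 231. 283.] grasp [610.4 231.1 119.3] F [0.4 0.1 0.6] w 1.0 t 31.2667 q [ 0.24  0.39  1.55 -0.    1.2   1.7 ]
down 1 / 1 [-0.008, 0.0, 0.091, 0.0, 0.0, 0.001]
```

```bash
python3 - <<'E'
from h import *
for n in("side","top"):
  b=arm.get_image(n);C=cloud(b);ok=b["depth"]>0
  P=C[ok&(C[...,0]>560)&(C[...,0]<700)&(C[...,1]>180)&(C[...,1]<300)]
  print(n,rect(P,21,31),np.round(np.percentile(P[(P[:,2]>21)&(P[:,2]<31)],[2,50,98],axis=0)).tolist())
  for r in arm.cut_out("offcut_0",b)[:3]:
    Q=C[r["pixels"]&ok];print(r["p"],len(Q),rect(Q,20,33))
E
```

```text
side (array([632.3, 229.7]), array([83.8, 53. ]), 6.5, 249) [[592.0, 204.0, 22.0], [633.0, 226.0, 26.0], [673.0, 256.0, 28.0]]
0.75 309 (array([633.9, 229.9]), array([80.7, 53. ]), 6.5, 235)
0.57 182 (array([574.8, -35.4]), array([60.7, 27.2]), -75.7, 136)
top (array([605.7, 239.5]), array([26.8, 23.3]), -89.2, 34) [[594.0, 226.0, 21.0], [601.0, 239.0, 26.0], [617.0, 253.0, 30.0]]
0.57 144 (array([578.1, -34.8]), array([57.2, 26.7]), -76.0, 100)
```

Call:
servo_tool([
  [0.003, -0.023, 0, 0, 0, 0, 1],
  [0.003, -0.023, 0.03, 0, 0, 0, 1],
  [0.003, -0.023, 0.06, 0, 0, 0, 1],
  [0.003, -0.023, 0.085, 0, 0, 0, 1],
  [0.003, -0.023, 0.091, 0, 0, 0, 1],
])

```text
t: 31.88
tcp_pos: [632.0, 231.1, 190.5]
tcp_rot: [0.002, 0.746, -0.666, -0.001]
wrist_force: [-14.8, -5.9, 32.8]
grip_width: 1.005
```

Call:
servo_tool([
  [0, 0, 0, 0, 0, 0, -0.4],
  [0, 0, 0, 0, 0, 0, -0.4],
  [0, 0, 0, 0, 0, 0, -0.4],
  [0, 0, 0, 0, 0, 0, -0.4],
  [0, 0, 0, 0, 0, 0, -0.4],
], grip_force=35)

```text
t: 32.3
tcp_pos: [632.7, 231.9, 192.0]
tcp_rot: [-0.0, 0.745, -0.667, 0.0]
wrist_force: [0.0, -0.5, 0.0]
grip_width: 0.705
```

Call:
servo_tool([
  [0, 0, 0, 0, 0, 0, -0.4],
  [0, 0, 0, 0, 0, 0, -0.4],
  [0, 0, -0.03, 0, 0, 0, -0.4],
  [0, 0, -0.06, 0, 0, 0, -0.4],
  [0, 0, -0.09, 0, 0, 0, -0.4],
])

```text
t: 32.72
tcp_pos: [632.1, 231.9, 281.7]
tcp_rot: [0.001, 0.745, -0.667, -0.001]
wrist_force: [1.1, 0.0, -0.3]
grip_width: 0.571
```

```bash
python3 - <<'E'
from h import *
D=down(-83.5)
plan([([471,357,130],D,"bin"),([471,357,48],D,"lower")])
E
```

```text
at [632. 232. 282.] grasp [631.8 231.8 117.7] F [ 1.1  0.  -0.3] w 0.571 t 32.7167 q [0.23 0.44 1.49 0.   1.21 1.69]
bin 1 / 2 [-0.071, 0.073, -0.006, 0.0, 0.0, 0.0]
bin 2 / 2 [-0.071, 0.073, -0.006, 0.001, 0.0, -0.001]
lower 1 / 1 [0.0, 0.0, 0.082, 0.0, 0.0, 0.0]
```

Call:
servo_tool([
  [-0.071, 0.073, -0.012, 0, 0, 0, -0.4],
  [-0.071, 0.073, -0.012, 0, 0, 0, -0.4],
  [-0.071, 0.073, -0.012, 0, 0, 0, -0.4],
  [-0.071, 0.073, -0.012, 0, 0, 0, -0.4],
  [-0.071, 0.073, -0.012, 0, 0, 0, -0.4],
])

```text
t: 33.13
tcp_pos: [551.4, 295.3, 294.1]
tcp_rot: [-0.0, 0.746, -0.666, 0.0]
wrist_force: [0.8, -0.1, -0.6]
grip_width: 0.571
```

Call:
servo_tool([
  [-0.071, 0.073, 0, 0, 0, 0, -0.4],
  [-0.071, 0.073, 0, 0, 0, 0, -0.4],
  [-0.071, 0.073, 0, 0, 0, 0, -0.4],
  [-0.071, 0.073, 0, 0, 0, 0, -0.4],
  [-0.071, 0.073, 0, 0, 0, 0, -0.4],
])

```text
t: 33.55
tcp_pos: [472.0, 356.9, 293.6]
tcp_rot: [0.0, 0.746, -0.666, 0.0]
wrist_force: [0.0, -0.5, -0.5]
grip_width: 0.573
```

Call:
servo_tool([
  [0, 0, 0.02, 0, 0, 0, -0.4],
  [0, 0, 0.04, 0, 0, 0, -0.4],
  [0, 0, 0.06, 0, 0, 0, -0.4],
  [0, 0, 0.08, 0, 0, 0, -0.4],
  [0, 0, 0.08, 0, 0, 0, -0.4],
])

```text
t: 33.97
tcp_pos: [471.7, 354.4, 209.1]
tcp_rot: [0.003, 0.745, -0.667, -0.001]
wrist_force: [-1.1, -0.6, -1.7]
grip_width: 0.568
```

Call:
servo_tool([
  [0, 0, 0, 0, 0, 0, 0.5],
  [0, 0, 0, 0, 0, 0, 0.5],
  [0, 0, 0, 0, 0, 0, 0.5],
  [0, 0, -0.03, 0, 0, 0, 0.5],
  [0, 0, -0.07, 0, 0, 0, 0.5],
])

```text
t: 34.38
tcp_pos: [470.7, 355.9, 281.8]
tcp_rot: [0.003, 0.745, -0.667, -0.001]
wrist_force: [1.0, 0.2, 0.8]
grip_width: 0.74
```

```bash
python3 - <<'E'
from h import *
D=down(16)
b=arm.get_image("side");C=cloud(b);ok=b["depth"]>0
for (x0,x1,y0,y1,l) in((540,700,150,330,"board blk"),(540,620,-100,40,"off1")):
  P=C[ok&(C[...,0]>x0)&(C[...,0]<x1)&(C[...,1]>y0)&(C[...,1]<y1)]
  try: print(l,rect(P,18,31))
  except Exception as e: print(l,"none")
for k in arm.cut_out("offcut_0",b)[:4]:print(k["p"],k["centre"],np.round(np.median(C[k["pixels"]&ok],0)))
plan([([577,-35.5,140],D,"over"),([577,-35.5,80],D,"pre"),([577,-35.5,22],D,"down")])
E
```

```text
board blk (array([545.4, 300.9]), array([31. ,  7.1]), 89.7, 13)
off1 (array([574.9, -35.7]), array([63.8, 27.3]), -74.8, 148)
0.7 [255.3, 224.4] [573. -37.  22.]
at [475. 359. 293.] grasp [477.  359.7 128.9] F [1.1 0.5 1.1] w 0.749 t 34.4833 q [ 0.51  0.25  1.71 -0.    1.17  1.97]
over 1 / 4 [0.101, -0.015, -0.003, -0.001, -0.001, -0.138]
over 2 / 4 [0.098, 0.03, -0.004, -0.002, 0.0, -0.139]
over 3 / 4 [0.076, 0.067, -0.003, -0.001, -0.001, -0.138]
over 4 / 4 [0.04, 0.093, -0.003, -0.001, 0.0, -0.138]
pre 1 / 1 [0.0, 0.0, 0.06, 0.0, 0.0, 0.0]
down 1 / 1 [0.0, 0.0, 0.058, 0.0, 0.0, 0.0]
```

Call:
servo_tool([
  [0.101, -0.015, 0, 0, 0, -0.138, 0.3],
  [0.101, -0.015, 0, 0, 0, -0.138, 0.3],
  [0.101, -0.015, 0, 0, 0, -0.138, 0.3],
  [0.101, -0.015, 0, 0, 0, -0.138, 0.3],
  [0.101, -0.015, 0, 0, 0, -0.138, 0.3],
])

```text
t: 34.9
tcp_pos: [499.0, 256.9, 285.4]
tcp_rot: [-0.001, 0.871, -0.491, 0.001]
wrist_force: [-0.1, 1.2, -0.8]
grip_width: 0.648
```

Call:
servo_tool([
  [0.098, 0.03, 0, 0, 0, -0.139, 0.3],
  [0.098, 0.03, 0, 0, 0, -0.139, 0.3],
  [0.098, 0.03, 0, 0, 0, -0.139, 0.3],
  [0.098, 0.03, 0, 0, 0, -0.139, 0.3],
  [0.098, 0.03, 0, 0, 0, -0.139, 0.3],
])

```text
t: 35.32
tcp_pos: [523.8, 158.1, 284.9]
tcp_rot: [-0.001, 0.957, -0.291, 0.001]
wrist_force: [-0.0, 0.3, -0.4]
grip_width: 0.65
```

Call:
servo_tool([
  [0.076, 0.067, 0, 0, 0, -0.138, 0.3],
  [0.076, 0.067, 0, 0, 0, -0.138, 0.3],
  [0.076, 0.067, 0, 0, 0, -0.138, 0.3],
  [0.076, 0.067, 0, 0, 0, -0.138, 0.3],
  [0.076, 0.067, 0, 0, 0, -0.138, 0.3],
])

```text
t: 35.73
tcp_pos: [549.6, 60.7, 284.5]
tcp_rot: [-0.0, 0.997, -0.079, 0.001]
wrist_force: [0.0, 0.7, 0.1]
grip_width: 0.65
```

Call:
servo_tool([
  [0.04, 0.093, 0, 0, 0, -0.138, 0.3],
  [0.04, 0.093, 0, 0, 0, -0.138, 0.3],
  [0.04, 0.093, 0, 0, 0, -0.138, 0.3],
  [0.04, 0.093, 0, 0, 0, -0.138, 0.3],
  [0.04, 0.093, 0, 0, 0, -0.138, 0.3],
])

```text
t: 36.15
tcp_pos: [574.6, -36.9, 284.1]
tcp_rot: [-0.0, 0.991, 0.137, 0.0]
wrist_force: [-0.8, 0.4, 0.7]
grip_width: 0.65
```

Call:
servo_tool([
  [0, 0, 0, 0, 0, 0, 0.3],
  [0, 0, 0, 0, 0, 0, 0.3],
  [0, 0, 0, 0, 0, 0, 0.3],
  [0, 0, 0, 0, 0, 0, 0.3],
  [0, 0, 0, 0, 0, 0, 0.3],
])

```text
t: 36.57
tcp_pos: [574.0, -36.4, 283.8]
tcp_rot: [-0.0, 0.99, 0.138, 0.0]
wrist_force: [-0.1, 0.7, 0.5]
grip_width: 0.655
```

```bash
python3 - <<'E'
from h import *
plan([([577,-35.5,22],down(16),"down")])
b=arm.get_image("side");C=cloud(b);ok=b["depth"]>0
P=C[ok&(C[...,0]>540)&(C[...,0]<620)&(C[...,1]>-100)&(C[...,1]<40)];print(rect(P,18,26))
E
```

```text
at [574. -36. 284.] grasp [574.  -36.4 119.8] F [-0.1  0.7  0.5] w 0.655 t 36.5667 q [-0.2   0.22  1.77  0.    1.16 -0.48]
down 1 / 1 [0.003, 0.0, 0.098, 0.0, 0.0, -0.001]
(array([574.7, -35. ]), array([62.3, 27.6]), -74.6, 147)
```

Descend slowly, grip, lift.

Call:
servo_tool([
  [0.003, 0, 0.035, 0, 0, 0, 0.3],
  [0.003, 0, 0.065, 0, 0, 0, 0.3],
  [0.003, 0, 0.085, 0, 0, 0, 0.3],
  [0.003, 0, 0.094, 0, 0, 0, 0.3],
  [0.003, 0, 0.097, 0, 0, 0, 0.3],
])

```text
t: 37.03
tcp_pos: [576.0, -36.1, 184.7]
tcp_rot: [-0.001, 0.99, 0.138, -0.002]
wrist_force: [-1.1, -0.4, -0.9]
grip_width: 0.647
```

Call:
servo_tool([
  [0, 0, 0, 0, 0, 0, -0.8],
  [0, 0, 0, 0, 0, 0, -0.8],
  [0, 0, 0, 0, 0, 0, -0.8],
  [0, 0, 0, 0, 0, 0, -0.8],
  [0, 0, 0, 0, 0, 0, -0.8],
])

```text
t: 37.45
tcp_pos: [577.5, -36.5, 188.0]
tcp_rot: [0.0, 0.99, 0.138, 0.001]
wrist_force: [-0.4, -0.3, -0.1]
grip_width: 0.356
```

Call:
servo_tool([
  [0, 0, 0, 0, 0, 0, -0.8],
  [0, 0, 0, 0, 0, 0, -0.8],
  [0, 0, -0.03, 0, 0, 0, -0.8],
  [0, 0, -0.06, 0, 0, 0, -0.8],
  [0, 0, -0.1, 0, 0, 0, -0.8],
])

```text
t: 37.87
tcp_pos: [575.5, -36.1, 285.0]
tcp_rot: [-0.001, 0.99, 0.138, -0.003]
wrist_force: [1.0, -1.4, -0.0]
grip_width: 0.319
```

```bash
python3 - <<'E'
from h import *
plan([([471,352,135],down(-83.5),"bin"),([471,352,65],down(-83.5),"low")])
E
```

```text
at [576. -36. 285.] grasp [574.6 -36.  121. ] F [ 1.  -1.4 -0. ] w 0.319 t 37.8667 q [-0.2   0.22  1.76 -0.    1.17 -0.48]
bin 1 / 4 [0.001, -0.1, -0.003, 0.0, 0.0, 0.138]
bin 2 / 4 [-0.041, -0.092, -0.003, 0.001, 0.001, 0.138]
bin 3 / 4 [-0.076, -0.067, -0.004, 0.0, 0.001, 0.138]
bin 4 / 4 [-0.096, -0.028, -0.003, 0.0, 0.0, 0.138]
low 1 / 1 [0.0, 0.0, 0.07, 0.0, 0.0, 0.0]
```

Call:
servo_tool([
  [0.001, -0.1, -0.005, 0, 0, 0.138, -0.8],
  [0.001, -0.1, -0.005, 0, 0, 0.138, -0.8],
  [0.001, -0.1, -0.005, 0, 0, 0.138, -0.8],
  [0.001, -0.1, -0.005, 0, 0, 0.138, -0.8],
  [0.001, -0.1, -0.005, 0, 0, 0.138, -0.8],
])

```text
t: 38.28
tcp_pos: [550.0, 61.5, 291.9]
tcp_rot: [-0.0, 0.997, -0.078, 0.0]
wrist_force: [-0.0, -0.6, -0.7]
grip_width: 0.319
```

Call:
servo_tool([
  [-0.041, -0.092, -0.005, 0, 0, 0.138, -0.8],
  [-0.041, -0.092, -0.005, 0, 0, 0.138, -0.8],
  [-0.041, -0.092, -0.005, 0, 0, 0.138, -0.8],
  [-0.041, -0.092, -0.005, 0, 0, 0.138, -0.8],
  [-0.041, -0.092, -0.005, 0, 0, 0.138, -0.8],
])

```text
t: 38.7
tcp_pos: [524.0, 158.0, 296.7]
tcp_rot: [0.0, 0.957, -0.29, 0.0]
wrist_force: [0.9, 0.1, 0.1]
grip_width: 0.316
```

Call:
servo_tool([
  [-0.076, -0.067, -0.004, 0, 0, 0.138, -0.8],
  [-0.076, -0.067, -0.004, 0, 0, 0.138, -0.8],
  [-0.076, -0.067, -0.004, 0, 0, 0.138, -0.8],
  [-0.076, -0.067, -0.004, 0, 0, 0.138, -0.8],
  [-0.076, -0.067, -0.004, 0, 0, 0.138, -0.8],
])

```text
t: 39.12
tcp_pos: [498.4, 255.5, 300.6]
tcp_rot: [0.0, 0.873, -0.488, 0.0]
wrist_force: [-0.1, -0.2, -1.1]
grip_width: 0.322
```

Call:
servo_tool([
  [-0.096, -0.028, 0, 0, 0, 0.138, -0.8],
  [-0.096, -0.028, 0, 0, 0, 0.138, -0.8],
  [-0.096, -0.028, 0, 0, 0, 0.138, -0.8],
  [-0.096, -0.028, 0, 0, 0, 0.138, -0.8],
  [-0.096, -0.028, 0, 0, 0, 0.138, -0.8],
])

```text
t: 39.53
tcp_pos: [472.6, 351.6, 300.4]
tcp_rot: [0.0, 0.747, -0.664, 0.0]
wrist_force: [-0.1, -0.7, -0.5]
grip_width: 0.316
```

Call:
servo_tool([
  [0, 0, 0.02, 0, 0, 0, -0.8],
  [0, 0, 0.04, 0, 0, 0, -0.8],
  [0, 0, 0.06, 0, 0, 0, -0.8],
  [0, 0, 0.07, 0, 0, 0, -0.8],
  [0, 0, 0.07, 0, 0, 0, -0.8],
])

```text
t: 39.95
tcp_pos: [471.8, 349.6, 227.6]
tcp_rot: [0.003, 0.747, -0.665, -0.001]
wrist_force: [-0.2, -0.1, -0.4]
grip_width: 0.321
```

Call:
servo_tool([
  [0, 0, 0, 0, 0, 0, 0.2],
  [0, 0, 0, 0, 0, 0, 0.2],
  [0, 0, 0, 0, 0, 0, 0.2],
  [0, 0, -0.04, 0, 0, 0, 0.2],
  [0, 0, -0.08, 0, 0, 0, 0.2],
])

```text
t: 40.37
tcp_pos: [471.2, 351.1, 309.7]
tcp_rot: [0.003, 0.747, -0.665, -0.001]
wrist_force: [1.2, 1.5, 0.5]
grip_width: 0.568
```

Call:
servo_tool([
  [0.04, 0, 0, 0, 0, -0.03, 0.2],
  [0.08, 0, 0, 0, 0, -0.06, 0.2],
  [0.12, 0, 0, 0, 0, -0.09, 0.2],
  [0.15, 0, 0, 0, 0, -0.1, 0.2],
  [0.15, 0, 0, 0, 0, -0.1, 0.2],
])

```text
t: 40.78
tcp_pos: [490.2, 198.7, 312.3]
tcp_rot: [-0.0, 0.841, -0.541, 0.002]
wrist_force: [0.4, -0.4, -0.9]
grip_width: 0.597
```

```bash
python3 - <<'E'
from h import *
a=arm.get_image("top");b=arm.get_image("side")
for i,n in((a,"top"),(b,"side")):
  C=cloud(i);ok=i["depth"]>0
  for r in arm.cut_out("offcut_0",i)[:4]: print(n,"off",round(r["p"],2),np.round(np.percentile(C[r["pixels"]&ok],[3,50,97],axis=0)).tolist())
  for y in(132,-34,-214):
    P=C[ok&(C[...,0]>420)&(C[...,0]<500)&(abs(C[...,1]-y)<75)]; print(n,"bot",rect(P,30,46))
plan([])
E
```

```text
top off 0.72 [[436.0, 352.0, 15.0], [471.0, 372.0, 23.0], [516.0, 381.0, 30.0]]
top off 0.4 [[597.0, -248.0, 38.0], [632.0, -176.0, 87.0], [671.0, -131.0, 94.0]]
top bot (array([450.2, 137.3]), array([114.2,  40. ]), 83.3, 292)
top bot (array([465.4, -30.2]), array([115. ,  39.9]), -81.7, 378)
top bot (array([ 456.6, -211.9]), array([113.9,  39.8]), -83.4, 377)
side bot (array([446.7, 135.5]), array([114.6,  39.7]), 82.5, 267)
side bot (array([461.4, -30.3]), array([115.8,  40.2]), -81.6, 385)
side bot (array([ 453.3, -213. ]), array([115.5,  39.5]), -82.6, 661)
at [490. 203. 312.] grasp [489.8 203.5 147.7] F [-0.   0.3  0.4] w 0.602 t 40.9833 q [0.24 0.08 1.86 0.   1.19 1.39]
```

```bash
cat >> h.py <<'E'
def tilt(capaz,t): # jaw across cap axis, tilted t deg so that fingers point towards the cap
    return down(capaz-90)*R.from_euler("x",t,degrees=True)
E
python3 - <<'E'
from h import *
plan([([560,200,190],tilt(90,0),"az"),([600,230,170],tilt(90,65),"tilt")])
E
```

```text
at [490. 203. 312.] grasp [489.8 203.5 147.7] F [-0.   0.3  0.4] w 0.602 t 40.9833 q [0.24 0.08 1.86 0.   1.19 1.39]
az 1 / 3 [0.011, -0.021, -0.014, 0.0, 0.0, -0.121]
az 2 / 3 [0.018, -0.015, -0.014, 0.0, 0.0, -0.121]
az 3 / 3 [0.022, -0.008, -0.014, 0.0, 0.0, -0.122]
tilt 1 / 3 [0.013, 0.05, 0.018, 0.12, 0.0, 0.0]
tilt 2 / 3 [0.014, 0.054, 0.021, 0.121, 0.0, 0.0]
tilt 3 / 3 [0.013, 0.058, 0.024, 0.12, 0.0, 0.001]
```

Call:
servo_tool([
  [0.011, -0.021, -0.014, 0, 0, -0.121, 0.6],
  [0.011, -0.021, -0.014, 0, 0, -0.121, 0.6],
  [0.011, -0.021, -0.014, 0, 0, -0.121, 0.6],
  [0.011, -0.021, -0.014, 0, 0, -0.121, 0.6],
  [0.011, -0.021, -0.014, 0, 0, -0.121, 0.6],
])

```text
t: 41.4
tcp_pos: [512.8, 202.7, 324.7]
tcp_rot: [-0.0, 0.928, -0.373, -0.0]
wrist_force: [0.1, 0.6, 0.6]
grip_width: 0.787
```

Call:
servo_tool([
  [0.018, -0.015, -0.014, 0, 0, -0.121, 0.6],
  [0.018, -0.015, -0.014, 0, 0, -0.121, 0.6],
  [0.018, -0.015, -0.014, 0, 0, -0.121, 0.6],
  [0.018, -0.015, -0.014, 0, 0, -0.121, 0.6],
  [0.018, -0.015, -0.014, 0, 0, -0.121, 0.6],
])

```text
t: 41.82
tcp_pos: [536.1, 200.4, 338.4]
tcp_rot: [0.0, 0.981, -0.192, -0.0]
wrist_force: [0.9, 0.2, 0.0]
grip_width: 0.8
```

Call:
servo_tool([
  [0.022, -0.008, -0.014, 0, 0, -0.122, 0.6],
  [0.022, -0.008, -0.014, 0, 0, -0.122, 0.6],
  [0.022, -0.008, -0.014, 0, 0, -0.122, 0.6],
  [0.022, -0.008, -0.014, 0, 0, -0.122, 0.6],
  [0.022, -0.008, -0.014, 0, 0, -0.122, 0.6],
])

```text
t: 42.23
tcp_pos: [559.4, 199.4, 352.4]
tcp_rot: [0.0, 1.0, -0.002, -0.0]
wrist_force: [-0.2, 0.6, 0.8]
grip_width: 0.802
```

Call:
servo_tool([
  [0.013, 0.05, 0.018, 0.12, 0, 0, 0.6],
  [0.013, 0.05, 0.018, 0.12, 0, 0, 0.6],
  [0.013, 0.05, 0.018, 0.12, 0, 0, 0.6],
  [0.013, 0.05, 0.018, 0.12, 0, 0, 0.6],
  [0.013, 0.05, 0.018, 0.12, 0, 0, 0.6],
])

```text
t: 42.65
tcp_pos: [572.6, 148.3, 334.2]
tcp_rot: [-0.186, 0.983, -0.002, -0.001]
wrist_force: [0.5, -0.4, -0.2]
grip_width: 0.802
```

```bash
python3 - <<'E'
from h import *
plan([([600,230,170],tilt(90,65),"tilt")])
E
```

```text
at [573. 148. 334.] grasp [572.4 208.2 181.5] F [ 0.5 -0.4 -0.2] w 0.802 t 42.65 q [ 0.02  0.18  1.73  0.39  1.25 -0.11]
tilt 1 / 2 [0.014, 0.053, 0.021, 0.121, 0.0, -0.001]
tilt 2 / 2 [0.014, 0.057, 0.024, 0.121, 0.0, -0.001]
```

```bash
python3 - <<'E'
from h import *
T=tilt(83,-25)
plan([([447.5,129,120],T,"pre"),([447.5,129,25],T,"down")])
E
```

```text
at [573. 148. 334.] grasp [572.4 208.2 181.5] F [ 0.5 -0.4 -0.2] w 0.802 t 42.65 q [ 0.02  0.18  1.73  0.39  1.25 -0.11]
pre 1 / 2 [-0.06, -0.016, 0.027, -0.129, 0.0, 0.019]
pre 2 / 2 [-0.058, -0.022, 0.047, -0.128, 0.0, 0.02]
down 1 / 1 [0.0, -0.04, 0.086, -0.001, 0.0, -0.001]
```

Call:
servo_tool([
  [-0.06, -0.016, 0.027, -0.129, 0, 0.019, 0.6],
  [-0.06, -0.016, 0.027, -0.129, 0, 0.019, 0.6],
  [-0.06, -0.016, 0.027, -0.129, 0, 0.019, 0.6],
  [-0.06, -0.016, 0.027, -0.129, 0, 0.019, 0.6],
  [-0.06, -0.016, 0.027, -0.129, 0, 0.019, 0.6],
])

```text
t: 43.07
tcp_pos: [512.3, 175.7, 316.2]
tcp_rot: [0.017, 0.999, -0.028, -0.004]
wrist_force: [-0.2, 0.1, 0.8]
grip_width: 0.796
```

Call:
servo_tool([
  [-0.058, -0.022, 0.047, -0.128, 0, 0.02, 0.6],
  [-0.058, -0.022, 0.047, -0.128, 0, 0.02, 0.6],
  [-0.058, -0.022, 0.047, -0.128, 0, 0.02, 0.6],
  [-0.058, -0.022, 0.047, -0.128, 0, 0.02, 0.6],
  [-0.058, -0.022, 0.047, -0.128, 0, 0.02, 0.6],
])

```text
t: 43.48
tcp_pos: [456.0, 199.0, 268.7]
tcp_rot: [0.213, 0.975, -0.057, -0.01]
wrist_force: [0.2, 0.3, 0.8]
grip_width: 0.804
```

Call:
servo_tool([
  [0, 0, 0, 0, 0, 0, 0.6],
  [0, 0, 0, 0, 0, 0, 0.6],
  [0, 0, 0, 0, 0, 0, 0.6],
  [0, 0, 0, 0, 0, 0, 0.6],
  [0, 0, 0, 0, 0, 0, 0.6],
])

```text
t: 43.9
tcp_pos: [456.1, 197.4, 269.0]
tcp_rot: [0.213, 0.975, -0.059, -0.01]
wrist_force: [-0.1, -0.2, 0.5]
grip_width: 0.798
```

```bash
python3 - <<'E'
from h import *
T=tilt(83,-25)
plan([([447.5,129,25],T,"down")])
E
```

```text
at [456. 197. 269.] grasp [448.7 129.4 120. ] F [-0.1 -0.2  0.5] w 0.798 t 43.9 q [ 0.37  0.16  1.89 -0.39  1.31  0.64]
down 1 / 1 [-0.001, -0.04, 0.087, -0.002, -0.002, 0.0]
```

Call:
servo_tool([
  [0, -0.013, 0.029, 0, 0, 0, 0.6],
  [-0.001, -0.026, 0.057, -0.002, 0, 0, 0.6],
  [-0.001, -0.036, 0.077, -0.002, 0, 0, 0.6],
  [-0.001, -0.039, 0.084, -0.002, 0, 0, 0.6],
  [-0.001, -0.04, 0.087, -0.002, 0, 0, 0.6],
])

```text
t: 44.32
tcp_pos: [454.3, 197.4, 171.3]
tcp_rot: [0.217, 0.974, -0.058, -0.012]
wrist_force: [-0.4, 0.3, -0.0]
grip_width: 0.8
```

Call:
servo_tool([
  [0, 0, 0, 0, 0, 0, -0.5],
  [0, 0, 0, 0, 0, 0, -0.5],
  [0, 0, 0, 0, 0, 0, -0.5],
  [0, 0, 0, 0, 0, 0, -0.5],
  [0, 0, 0, 0, 0, 0, -0.5],
], grip_force=45)

```text
t: 44.73
tcp_pos: [455.5, 198.1, 173.9]
tcp_rot: [0.216, 0.975, -0.058, -0.01]
wrist_force: [0.2, 0.1, 0.5]
grip_width: 0.502
```

Call:
servo_tool([
  [0, 0, 0, 0, 0, 0, -0.5],
  [0, 0, 0, 0, 0, 0, -0.5],
  [0, 0, 0, 0, 0, 0, -0.5],
  [0, 0, 0, 0, 0, 0, -0.5],
  [0, 0, 0, 0, 0, 0, -0.5],
])

```text
t: 45.15
tcp_pos: [455.3, 198.1, 173.6]
tcp_rot: [0.217, 0.974, -0.058, -0.01]
wrist_force: [-2.0, 2.1, 7.1]
grip_width: 0.46
```

```bash
python3 - <<'E'
from h import *
s=arm.state();q=s["tcp_rot"];r=R.from_quat([q[1],q[2],q[3],q[0]]);g=s["tcp_pos"]+r.apply([0,0,G]);print(g,s["grip_width"]*87,r.as_matrix()[:,2])
up=r
# grasp offset from foot along the axis; place rotated 90 about jaw axis
cap=np.array([np.cos(np.radians(83)),np.sin(np.radians(83)),0]);c=np.array([448.5,137,20])
off=(g-c)@cap+57.5;perp=g[2]-20;print("above foot",off,"perp",perp)
T0=tilt(83,-24.9);T1=tilt(90,65.1)
gz=8+off+2
# perp (bottle's upper side when lying) faces -y after standing
plan([([448,130,95],T0,"lift"),([540,200,150],tilt(87,10),"carry"),([621,260-perp,gz+50],T1,"over"),([621,260-perp,gz],T1,"place")],ang=28,lin=160)
E
```

```text
[447.83753638 129.06807301  25.01868869] 40.041899664391266 [-0.04544482 -0.4210632  -0.90589213]
above foot 49.546462389867514 perp 5.018688693125142
at [455. 198. 174.] grasp [447.8 129.1  25. ] F [-2.   2.1  7.1] w 0.46 t 45.15 q [ 0.37  0.33  1.92 -0.42  1.15  0.72]
lift 1 / 1 [0.001, 0.029, -0.064, 0.001, -0.002, 0.001]
carry 1 / 2 [0.042, 0.024, -0.034, 0.097, 0.001, -0.011]
carry 2 / 2 [0.043, 0.014, -0.025, 0.097, 0.002, -0.012]
over 1 / 2 [0.042, 0.05, 0.043, 0.153, -0.005, -0.007]
over 2 / 2 [0.043, 0.066, 0.052, 0.153, -0.006, -0.006]
place 1 / 1 [0.0, 0.045, 0.021, 0.0, 0.0, 0.0]
```

Call:
servo_tool([
  [0, 0.006, -0.013, 0, 0, 0, -0.5],
  [0, 0.012, -0.026, 0, 0, 0, -0.5],
  [0, 0.018, -0.039, 0, 0, 0, -0.5],
  [0, 0.024, -0.052, 0, 0, 0, -0.5],
  [0.001, 0.029, -0.064, 0.001, -0.002, 0.001, -0.5],
])

```text
t: 45.57
tcp_pos: [455.4, 198.6, 243.3]
tcp_rot: [0.215, 0.975, -0.06, -0.014]
wrist_force: [-0.0, -1.2, -1.8]
grip_width: 0.455
```

Call:
servo_tool([
  [0.008, 0.005, -0.007, 0.019, 0, -0.002, -0.5],
  [0.017, 0.01, -0.014, 0.039, 0, -0.004, -0.5],
  [0.025, 0.015, -0.02, 0.058, 0, -0.007, -0.5],
  [0.034, 0.02, -0.027, 0.078, 0, -0.009, -0.5],
  [0.042, 0.024, -0.034, 0.097, 0.001, -0.011, -0.5],
])

```text
t: 45.98
tcp_pos: [496.7, 185.8, 283.9]
tcp_rot: [0.063, 0.997, -0.044, -0.006]
wrist_force: [-0.2, 0.2, -2.4]
grip_width: 0.46
```

Call:
servo_tool([
  [0.009, 0.003, -0.005, 0.019, 0, -0.002, -0.5],
  [0.017, 0.006, -0.01, 0.039, 0, -0.005, -0.5],
  [0.026, 0.008, -0.015, 0.058, 0.001, -0.007, -0.5],
  [0.034, 0.011, -0.02, 0.078, 0.001, -0.009, -0.5],
  [0.043, 0.014, -0.025, 0.097, 0.002, -0.012, -0.5],
])

```text
t: 46.4
tcp_pos: [538.6, 171.3, 309.9]
tcp_rot: [-0.089, 0.996, -0.026, 0.002]
wrist_force: [-0.4, -0.4, -2.5]
grip_width: 0.455
```

```bash
python3 - <<'E'
from h import *
T1=tilt(90,65.1)
plan([([621,255,112],T1,"over"),([621,255,60],T1,"place")],ang=28,lin=160)
E
```

```text
at [539. 171. 310.] grasp [540.  200.4 148.5] F [-0.4 -0.4 -2.5] w 0.455 t 46.4 q [0.12 0.15 1.8  0.19 1.17 0.1 ]
over 1 / 2 [0.042, 0.05, 0.042, 0.152, -0.005, -0.007]
over 2 / 2 [0.044, 0.064, 0.05, 0.153, -0.005, -0.007]
place 1 / 1 [0.0, 0.047, 0.022, 0.0, 0.0, 0.0]
```

Call:
servo_tool([
  [0.008, 0.01, 0.008, 0.03, -0.001, -0.001, -0.5],
  [0.017, 0.02, 0.017, 0.061, -0.002, -0.003, -0.5],
  [0.025, 0.03, 0.025, 0.091, -0.003, -0.004, -0.5],
  [0.034, 0.04, 0.034, 0.122, -0.004, -0.006, -0.5],
  [0.042, 0.05, 0.042, 0.152, -0.005, -0.007, -0.5],
])

```text
t: 46.82
tcp_pos: [578.5, 126.9, 259.3]
tcp_rot: [-0.323, 0.946, -0.013, 0.002]
wrist_force: [-1.2, -0.4, -3.0]
grip_width: 0.459
```

Call:
servo_tool([
  [0.009, 0.013, 0.01, 0.031, -0.001, -0.001, -0.5],
  [0.018, 0.026, 0.02, 0.061, -0.002, -0.003, -0.5],
  [0.026, 0.038, 0.03, 0.092, -0.003, -0.004, -0.5],
  [0.035, 0.051, 0.04, 0.122, -0.004, -0.006, -0.5],
  [0.044, 0.064, 0.05, 0.153, -0.005, -0.007, -0.5],
])

```text
t: 47.23
tcp_pos: [621.6, 105.4, 180.0]
tcp_rot: [-0.538, 0.843, 0.0, 0.001]
wrist_force: [-0.9, 0.2, -2.1]
grip_width: 0.454
```

Call:
servo_tool([
  [0, 0, 0, 0, 0, 0, -0.5],
  [0, 0, 0, 0, 0, 0, -0.5],
  [0, 0, 0, 0, 0, 0, -0.5],
  [0, 0, 0, 0, 0, 0, -0.5],
  [0, 0, 0, 0, 0, 0, -0.5],
])

```text
t: 47.65
tcp_pos: [621.8, 106.5, 183.6]
tcp_rot: [-0.536, 0.844, 0.002, 0.002]
wrist_force: [0.3, -0.2, -1.5]
grip_width: 0.456
```

```bash
python3 - <<'E'
from h import *
T1=tilt(90,65.1)
b=arm.get_image("side");C=cloud(b);ok=b["depth"]>0
P=C[ok&(C[...,0]>570)&(C[...,0]<680)&(C[...,1]>225)&(C[...,1]<300)&(C[...,2]>30)]
print(len(P),np.round(np.percentile(P,[3,50,97],axis=0)).tolist())
save(b,"place.png",(220,120,340,220),4)
plan([([621,255,61],T1,"place")],ang=28,lin=160)
E
```

```text
12 [[630.0, 237.0, 68.0], [636.0, 240.0, 75.0], [639.0, 243.0, 80.0]]
at [622. 106. 184.] grasp [622.  255.  113.9] F [ 0.1  0.3 -1.5] w 0.457 t 47.7 q [-0.19  0.61  1.67  1.12  1.42 -0.72]
place 1 / 1 [-0.001, 0.049, 0.022, 0.001, 0.0, 0.002]
```

View pics/place.png

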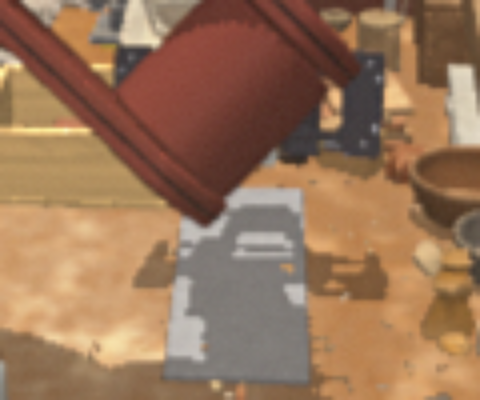

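Call:
servo_tool([
  [0, 0.016, 0.007, 0, 0, 0, -0.5],
  [-0.001, 0.029, 0.013, 0.001, 0, 0.001, -0.5],
  [-0.001, 0.039, 0.018, 0.001, 0, 0.002, -0.5],
  [-0.001, 0.044, 0.02, 0.001, 0, 0.002, -0.5],
  [-0.001, 0.049, 0.022, 0.001, 0, 0.002, -0.5],
])

```text
t: 48.12
tcp_pos: [620.6, 105.4, 127.7]
tcp_rot: [-0.538, 0.843, -0.002, -0.001]
wrist_force: [-0.1, -0.6, -1.4]
grip_width: 0.458
```

Call:
servo_tool([
  [0, 0, 0, 0, 0, 0, -0.5],
  [0, 0, 0, 0, 0, 0, -0.5],
  [0, 0, 0, 0, 0, 0, -0.5],
  [0, 0, 0, 0, 0, 0, -0.5],
  [0, 0, 0, 0, 0, 0, -0.5],
])

```text
t: 48.53
tcp_pos: [620.9, 105.1, 128.2]
tcp_rot: [-0.538, 0.843, -0.002, -0.0]
wrist_force: [0.3, 0.1, -1.9]
grip_width: 0.461
```

```bash
python3 - <<'E'
from h import *
plan([([621,255,59],tilt(90,65.1),"place")],ang=28,lin=160)
E
```

```text
at [621. 105. 128.] grasp [621.1 253.9  59.3] F [ 0.3  0.1 -1.9] w 0.461 t 48.5333 q [-0.19  0.71  1.65  1.13  1.39 -0.79]
place 1 / 1 [0.0, 0.0, 0.001, 0.0, 0.0, -0.001]
```

Call:
servo_tool([
  [0, 0.001, 0, 0, 0, 0, -0.5],
  [0, 0.002, 0.001, 0, 0, 0, -0.5],
  [0, 0.002, 0.001, 0, 0, 0, -0.5],
  [0, 0.002, 0.001, 0, 0, 0, 0.5],
  [0, 0.002, 0.001, 0, 0, 0, 0.5],
])

```text
t: 48.95
tcp_pos: [620.7, 105.3, 125.7]
tcp_rot: [-0.539, 0.842, -0.002, -0.001]
wrist_force: [-0.1, -0.0, 0.1]
grip_width: 0.533
```

Call:
servo_tool([
  [0, 0, 0, 0, 0, 0, 0.5],
  [0, 0, 0, 0, 0, 0, 0.5],
  [0, 0, 0, 0, 0, 0, 0.5],
  [0, 0, -0.02, 0, 0, 0, 0.5],
  [0, 0, -0.05, 0, 0, 0, 0.5],
])

```text
t: 49.37
tcp_pos: [619.2, 61.6, 145.2]
tcp_rot: [-0.539, 0.842, -0.002, -0.003]
wrist_force: [0.1, -0.4, 0.3]
grip_width: 0.743
```

Call:
servo_tool([
  [0, 0, -0.03, 0, 0, 0, 0.5],
  [0, 0, -0.06, 0, 0, 0, 0.6],
  [0, 0, -0.09, 0, 0, 0, 0.6],
  [0, 0, -0.1, 0, 0, 0, 0.6],
  [0, 0, -0.1, 0, 0, 0, 0.6],
])

```text
t: 49.78
tcp_pos: [621.4, -33.4, 190.1]
tcp_rot: [-0.538, 0.843, -0.003, 0.001]
wrist_force: [0.2, 1.4, 0.1]
grip_width: 0.802
```

```bash
python3 - <<'E'
from h import *
for n in("top","side"):
  b=arm.get_image(n);C=cloud(b);ok=b["depth"]>0
  P=C[ok&(C[...,0]>560)&(C[...,0]<690)&(C[...,1]>215)&(C[...,1]<310)&(C[...,2]>20)]
  if len(P): print(n,len(P),np.round(np.percentile(P,[3,50,97],axis=0)).tolist())
T=tilt(98.3,-25);cap=np.array([np.cos(np.radians(98.3)),np.sin(np.radians(98.3)),0])
g=np.array([463.5,-30,0])-8*cap;print(g)
plan([(g+[30,30,150],tilt(94,20),"mid"),(g+[0,0,110],T,"pre")])
E
```

```text
top 229 [[602.0, 238.0, 31.0], [615.0, 252.0, 93.0], [639.0, 275.0, 126.0]]
[464.65484961 -37.91620631   0.        ]
at [620. -31. 188.] grasp [620.4 118.3 119.2] F [-0.2  0.1 -0.6] w 0.799 t 49.8833 q [-0.4   0.64  1.61  0.99  1.58 -0.77]
mid 1 / 2 [-0.06, -0.05, -0.051, -0.125, -0.008, -0.009]
mid 2 / 2 [-0.062, -0.029, -0.04, -0.126, -0.007, -0.009]
pre 1 / 2 [-0.018, -0.043, 0.026, -0.125, 0.001, -0.012]
pre 2 / 2 [-0.018, -0.05, 0.033, -0.125, 0.0, -0.013]
```

Call:
servo_tool([
  [-0.06, -0.05, -0.051, -0.125, -0.008, -0.009, 0.6],
  [-0.06, -0.05, -0.051, -0.125, -0.008, -0.009, 0.6],
  [-0.06, -0.05, -0.051, -0.125, -0.008, -0.009, 0.6],
  [-0.06, -0.05, -0.051, -0.125, -0.008, -0.009, 0.6],
  [-0.06, -0.05, -0.051, -0.125, -0.008, -0.009, 0.6],
])

```text
t: 50.3
tcp_pos: [560.6, -54.1, 255.9]
tcp_rot: [-0.364, 0.931, 0.018, -0.004]
wrist_force: [0.3, 0.2, 0.3]
grip_width: 0.799
```

Call:
servo_tool([
  [-0.062, -0.029, -0.04, -0.126, -0.007, -0.009, 0.6],
  [-0.062, -0.029, -0.04, -0.126, -0.007, -0.009, 0.6],
  [-0.062, -0.029, -0.04, -0.126, -0.007, -0.009, 0.6],
  [-0.062, -0.029, -0.04, -0.126, -0.007, -0.009, 0.6],
  [-0.062, -0.029, -0.04, -0.126, -0.007, -0.009, 0.6],
])

```text
t: 50.72
tcp_pos: [498.8, -62.2, 303.5]
tcp_rot: [-0.175, 0.984, 0.035, -0.007]
wrist_force: [1.1, 0.9, 0.2]
grip_width: 0.798
```

Call:
servo_tool([
  [-0.018, -0.043, 0.026, -0.125, 0.001, -0.012, 0.6],
  [-0.018, -0.043, 0.026, -0.125, 0.001, -0.012, 0.6],
  [-0.018, -0.043, 0.026, -0.125, 0.001, -0.012, 0.6],
  [-0.018, -0.043, 0.026, -0.125, 0.001, -0.012, 0.6],
  [-0.018, -0.043, 0.026, -0.125, 0.001, -0.012, 0.6],
])

```text
t: 51.13
tcp_pos: [477.1, -14.5, 293.0]
tcp_rot: [0.019, 0.998, 0.054, 0.004]
wrist_force: [-0.6, 0.1, 0.2]
grip_width: 0.8
```

Call:
servo_tool([
  [-0.018, -0.05, 0.033, -0.125, 0, -0.013, 0.6],
  [-0.018, -0.05, 0.033, -0.125, 0, -0.013, 0.6],
  [-0.018, -0.05, 0.033, -0.125, 0, -0.013, 0.6],
  [-0.018, -0.05, 0.033, -0.125, 0, -0.013, 0.6],
  [-0.018, -0.05, 0.033, -0.125, 0, -0.013, 0.6],
])

```text
t: 51.55
tcp_pos: [454.5, 30.8, 258.1]
tcp_rot: [0.214, 0.974, 0.071, 0.013]
wrist_force: [0.1, -0.3, -0.4]
grip_width: 0.8
```

Call:
servo_tool([
  [0, 0, 0, 0, 0, 0, 0.6],
  [0, 0, 0, 0, 0, 0, 0.6],
  [0, 0, 0, 0, 0, 0, 0.6],
  [0, 0, 0, 0, 0, 0, 0.6],
  [0, 0, 0, 0, 0, 0, 0.6],
])

```text
t: 51.97
tcp_pos: [454.8, 30.0, 259.5]
tcp_rot: [0.216, 0.974, 0.07, 0.015]
wrist_force: [-0.9, 1.5, -0.5]
grip_width: 0.799
```

```bash
python3 - <<'E'
from h import *
plan([([464.7,-38,25],tilt(98.3,-25),"down")])
b=arm.get_image("side");C=cloud(b);ok=b["depth"]>0
P=C[ok&(C[...,0]>570)&(C[...,0]<680)&(C[...,1]>225)&(C[...,1]<300)&(C[...,2]>30)];print(len(P),np.round(np.percentile(P,[3,50,97],axis=0)).tolist())
E
```

```text
at [455.  30. 259.] grasp [464.7 -38.7 110.9] F [-0.9  1.5 -0.5] w 0.799 t 51.9667 q [ 0.04 -0.    2.09 -0.5   1.06  0.15]
down 1 / 1 [0.0, -0.037, 0.078, 0.0, 0.0, 0.0]
367 [[601.0, 236.0, 34.0], [619.0, 241.0, 79.0], [638.0, 263.0, 123.0]]
```

Call:
servo_tool([
  [0, -0.013, 0.028, 0, 0, 0, 0.6],
  [0, -0.025, 0.053, 0, 0, 0, 0.6],
  [0, -0.032, 0.068, 0, 0, 0, 0.6],
  [0, -0.036, 0.075, 0, 0, 0, 0.6],
  [0, -0.037, 0.078, 0, 0, 0, 0.6],
])

```text
t: 52.43
tcp_pos: [454.3, 30.9, 172.0]
tcp_rot: [0.216, 0.974, 0.071, 0.015]
wrist_force: [0.3, -0.5, 0.3]
grip_width: 0.797
```

Call:
servo_tool([
  [0, 0, 0, 0, 0, 0, -0.5],
  [0, 0, 0, 0, 0, 0, -0.5],
  [0, 0, 0, 0, 0, 0, -0.5],
  [0, 0, 0, 0, 0, 0, -0.5],
  [0, 0, 0, 0, 0, 0, -0.5],
])

```text
t: 52.85
tcp_pos: [454.7, 30.9, 173.6]
tcp_rot: [0.216, 0.974, 0.071, 0.016]
wrist_force: [-0.4, 0.2, 0.1]
grip_width: 0.507
```

Call:
servo_tool([
  [0, 0, 0, 0, 0, 0, -0.5],
  [0, 0, 0, 0, 0, 0, -0.5],
  [0, 0, 0, 0, 0, 0, -0.5],
  [0, 0, 0, 0, 0, 0, -0.5],
  [0, 0, 0, 0, 0, 0, -0.5],
])

```text
t: 53.27
tcp_pos: [454.7, 31.0, 173.4]
tcp_rot: [0.217, 0.974, 0.071, 0.016]
wrist_force: [-1.9, 1.1, 5.9]
grip_width: 0.456
```

```bash
python3 - <<'E'
from h import *
s=arm.state();q=s["tcp_rot"];r=R.from_quat([q[1],q[2],q[3],q[0]]);g=s["tcp_pos"]+r.apply([0,0,G]);tl=np.degrees(np.arcsin(r.as_matrix()[:,2]@[np.cos(np.radians(98.3)),np.sin(np.radians(98.3)),0]))
cap=np.array([np.cos(np.radians(98.3)),np.sin(np.radians(98.3)),0]);c=np.array([463.5,-30,20])
off=(g-c)@cap+57.5;perp=g[2]-20;print(g,s["grip_width"]*87,"above foot",off,"perp",perp,"tilt",tl)
T1=tilt(90,90+tl);gz=8+off+3
plan([(g+[0,0,70],r,"lift"),([540,90,150],tilt(94,10),"carry"),([621,187-perp,gz+45],T1,"over"),([621,187-perp,gz],T1,"place")],ang=28,lin=160)
E
```

```text
[464.72317737 -37.85443057  24.87454084] 39.678988990475055 above foot 49.551265152867465 perp 4.874540841030267 tilt -25.091320065527068
at [455.  31. 173.] grasp [464.7 -37.9  24.9] F [-1.9  1.1  5.9] w 0.456 t 53.2667 q [ 0.04  0.17  2.12 -0.57  0.9   0.27]
lift 1 / 1 [0.0, 0.03, -0.063, 0.0, 0.0, 0.0]
carry 1 / 2 [0.046, 0.009, -0.042, 0.097, -0.002, 0.012]
carry 2 / 2 [0.045, -0.007, -0.027, 0.098, -0.001, 0.012]
over 1 / 2 [0.039, 0.037, 0.048, 0.152, 0.007, 0.009]
over 2 / 2 [0.037, 0.054, 0.063, 0.153, 0.007, 0.009]
place 1 / 1 [0.0, 0.04, 0.019, 0.0, 0.0, 0.0]
```

Call:
servo_tool([
  [0, 0.006, -0.013, 0, 0, 0, -0.5],
  [0, 0.012, -0.025, 0, 0, 0, -0.5],
  [0, 0.018, -0.038, 0, 0, 0, -0.5],
  [0, 0.024, -0.05, 0, 0, 0, -0.5],
  [0, 0.03, -0.063, 0, 0, 0, -0.5],
])

```text
t: 53.68
tcp_pos: [454.0, 30.4, 242.6]
tcp_rot: [0.216, 0.974, 0.071, 0.015]
wrist_force: [-0.5, -1.0, -1.2]
grip_width: 0.457
```

Call:
servo_tool([
  [0.009, 0.002, -0.008, 0.019, 0, 0.002, -0.5],
  [0.018, 0.004, -0.017, 0.039, -0.001, 0.005, -0.5],
  [0.028, 0.005, -0.025, 0.058, -0.001, 0.007, -0.5],
  [0.037, 0.007, -0.034, 0.078, -0.002, 0.01, -0.5],
  [0.046, 0.009, -0.042, 0.097, -0.002, 0.012, -0.5],
])

```text
t: 54.1
tcp_pos: [498.8, 46.9, 284.5]
tcp_rot: [0.064, 0.996, 0.053, 0.005]
wrist_force: [-0.4, 0.4, -1.1]
grip_width: 0.453
```

Call:
servo_tool([
  [0.009, -0.001, -0.005, 0.02, 0, 0.002, -0.5],
  [0.018, -0.003, -0.011, 0.039, 0, 0.005, -0.5],
  [0.027, -0.004, -0.016, 0.059, -0.001, 0.007, -0.5],
  [0.036, -0.006, -0.022, 0.078, -0.001, 0.01, -0.5],
  [0.045, -0.007, -0.027, 0.098, -0.001, 0.012, -0.5],
])

```text
t: 54.52
tcp_pos: [542.4, 62.1, 310.2]
tcp_rot: [-0.089, 0.995, 0.035, -0.004]
wrist_force: [-1.0, 0.5, -1.7]
grip_width: 0.455
```

Call:
servo_tool([
  [0.008, 0.007, 0.01, 0.03, 0.001, 0.002, -0.5],
  [0.016, 0.015, 0.019, 0.061, 0.003, 0.004, -0.5],
  [0.023, 0.022, 0.029, 0.091, 0.004, 0.005, -0.5],
  [0.031, 0.03, 0.038, 0.122, 0.006, 0.007, -0.5],
  [0.039, 0.037, 0.048, 0.152, 0.007, 0.009, -0.5],
])

```text
t: 54.93
tcp_pos: [583.3, 36.1, 255.9]
tcp_rot: [-0.323, 0.946, 0.018, -0.001]
wrist_force: [0.1, -0.4, -1.8]
grip_width: 0.458
```

Call:
servo_tool([
  [0.007, 0.011, 0.013, 0.031, 0.001, 0.002, -0.5],
  [0.015, 0.022, 0.025, 0.061, 0.003, 0.004, -0.5],
  [0.022, 0.032, 0.038, 0.092, 0.004, 0.005, -0.5],
  [0.03, 0.043, 0.05, 0.122, 0.006, 0.007, -0.5],
  [0.037, 0.054, 0.063, 0.153, 0.007, 0.009, -0.5],
])

```text
t: 55.35
tcp_pos: [621.2, 32.9, 172.9]
tcp_rot: [-0.539, 0.843, 0.0, 0.0]
wrist_force: [-0.2, -0.2, -1.7]
grip_width: 0.457
```

Call:
servo_tool([
  [0, 0, 0, 0, 0, 0, -0.5],
  [0, 0, 0, 0, 0, 0, -0.5],
  [0, 0, 0, 0, 0, 0, -0.5],
  [0, 0, 0, 0, 0, 0, -0.5],
  [0, 0, 0, 0, 0, 0, -0.5],
])

```text
t: 55.77
tcp_pos: [621.4, 33.5, 176.4]
tcp_rot: [-0.536, 0.844, 0.002, 0.001]
wrist_force: [-1.1, -0.0, -0.7]
grip_width: 0.458
```

```bash
python3 - <<'E'
from h import *
plan([([621,182,60],tilt(90,64.9),"place")])
E
```

```text
at [621.  34. 176.] grasp [621.4 182.  106.7] F [-1.1 -0.  -0.7] w 0.458 t 55.7667 q [-0.3   0.64  1.64  1.05  1.5  -0.76]
place 1 / 1 [-0.001, 0.042, 0.02, 0.0, 0.0, 0.001]
```

Call:
servo_tool([
  [0, 0.014, 0.007, 0, 0, 0, -0.5],
  [0, 0.027, 0.013, 0, 0, 0, -0.5],
  [-0.001, 0.035, 0.017, 0, 0, 0.001, -0.5],
  [-0.001, 0.04, 0.019, 0, 0, 0.001, -0.5],
  [-0.001, 0.042, 0.02, 0, 0, 0.001, -0.5],
])

```text
t: 56.18
tcp_pos: [619.7, 33.9, 127.6]
tcp_rot: [-0.537, 0.844, -0.001, -0.001]
wrist_force: [-0.6, -0.1, -1.7]
grip_width: 0.456
```

Call:
servo_tool([
  [0, 0.001, 0, 0, 0, 0, -0.5],
  [0, 0.001, 0.001, 0, 0, 0, -0.5],
  [0, 0.002, 0.001, 0, 0, 0, -0.5],
  [0, 0.002, 0.001, 0, 0, 0, -0.5],
  [0, 0.002, 0.001, 0, 0, 0, -0.5],
])

```text
t: 56.6
tcp_pos: [620.2, 33.7, 125.9]
tcp_rot: [-0.537, 0.844, -0.001, -0.001]
wrist_force: [-0.3, -0.7, -1.2]
grip_width: 0.456
```

Call:
servo_tool([
  [0, 0, 0, 0, 0, 0, 0.5],
  [0, 0, 0, 0, 0, 0, 0.5],
  [0, 0, 0, 0, 0, 0, 0.5],
  [0, 0, 0, 0, 0, 0, 0.5],
  [0, 0, 0, 0, 0, 0, 0.5],
])

```text
t: 57.02
tcp_pos: [620.0, 33.8, 125.5]
tcp_rot: [-0.537, 0.844, -0.001, -0.001]
wrist_force: [-0.6, -0.4, -0.3]
grip_width: 0.716
```

Call:
servo_tool([
  [0, 0, -0.02, 0, 0, 0, 0.5],
  [0, 0, -0.04, 0, 0, 0, 0.5],
  [0, 0, -0.06, 0, 0, 0, 0.6],
  [0, 0, -0.08, 0, 0, 0, 0.6],
  [0, -0.02, -0.1, 0, 0, 0, 0.6],
])

```text
t: 57.43
tcp_pos: [618.7, -49.7, 183.2]
tcp_rot: [-0.537, 0.843, -0.003, -0.003]
wrist_force: [-0.5, 0.6, -1.1]
grip_width: 0.793
```

```bash
python3 - <<'E'
from h import *
T=tilt(97,-25);cap=np.array([np.cos(np.radians(97)),np.sin(np.radians(97)),0])
g=np.array([455,-212.3,0])-8*cap;print(g)
plan([([590,60,190],tilt(92,25),"mid0"),([490,-120,150],tilt(95,0),"mid"),(g+[0,0,100],T,"pre")])
for n in("top","side"):
  b=arm.get_image(n);C=cloud(b);ok=b["depth"]>0
  for y in(187,260):
    P=C[ok&(C[...,0]>560)&(C[...,0]<690)&(abs(C[...,1]-y)<34)&(C[...,2]>20)&(C[...,2]<150)]
    if len(P): print(n,y,len(P),np.round(np.percentile(P,[3,50,97],axis=0)).tolist())
E
```

```text
[ 455.97495475 -220.24036921    0.        ]
at [619. -50. 183.] grasp [618.4  98.9 113.8] F [-0.5  0.6 -1.1] w 0.793 t 57.4333 q [-0.43  0.66  1.59  0.97  1.6  -0.78]
mid0 1 / 2 [-0.013, -0.082, -0.024, -0.111, -0.003, -0.005]
mid0 2 / 2 [-0.014, -0.07, -0.031, -0.111, -0.004, -0.005]
mid 1 / 1 [-0.106, 0.108, -0.022, -0.139, -0.003, -0.016]
pre 1 / 1 [-0.045, 0.027, 0.065, -0.139, 0.003, -0.011]
top 187 230 [[602.0, 166.0, 25.0], [615.0, 182.0, 94.0], [642.0, 204.0, 127.0]]
top 260 228 [[602.0, 238.0, 35.0], [615.0, 252.0, 95.0], [639.0, 275.0, 125.0]]
```

Call:
servo_tool([
  [-0.013, -0.082, -0.024, -0.111, -0.003, -0.005, 0.6],
  [-0.013, -0.082, -0.024, -0.111, -0.003, -0.005, 0.6],
  [-0.013, -0.082, -0.024, -0.111, -0.003, -0.005, 0.6],
  [-0.013, -0.082, -0.024, -0.111, -0.003, -0.005, 0.6],
  [-0.013, -0.082, -0.024, -0.111, -0.003, -0.005, 0.6],
])

```text
t: 57.95
tcp_pos: [607.2, -34.6, 271.0]
tcp_rot: [-0.383, 0.924, 0.01, -0.001]
wrist_force: [-0.6, 0.3, -0.4]
grip_width: 0.799
```

Call:
servo_tool([
  [-0.014, -0.07, -0.031, -0.111, -0.004, -0.005, 0.6],
  [-0.014, -0.07, -0.031, -0.111, -0.004, -0.005, 0.6],
  [-0.014, -0.07, -0.031, -0.111, -0.004, -0.005, 0.6],
  [-0.014, -0.07, -0.031, -0.111, -0.004, -0.005, 0.6],
  [-0.014, -0.07, -0.031, -0.111, -0.004, -0.005, 0.6],
])

```text
t: 58.37
tcp_pos: [591.9, -7.3, 339.8]
tcp_rot: [-0.219, 0.976, 0.018, -0.004]
wrist_force: [-0.4, 0.2, -0.9]
grip_width: 0.799
```

Call:
servo_tool([
  [-0.106, 0.108, -0.022, -0.139, -0.003, -0.016, 0.6],
  [-0.106, 0.108, -0.022, -0.139, -0.003, -0.016, 0.6],
  [-0.106, 0.108, -0.022, -0.139, -0.003, -0.016, 0.6],
  [-0.106, 0.108, -0.022, -0.139, -0.003, -0.016, 0.6],
  [-0.106, 0.108, -0.022, -0.139, -0.003, -0.016, 0.6],
])

```text
t: 58.78
tcp_pos: [486.2, -121.0, 310.7]
tcp_rot: [-0.001, 0.999, 0.042, -0.002]
wrist_force: [0.3, -0.7, -0.9]
grip_width: 0.799
```

Call:
servo_tool([
  [-0.045, 0.027, 0.065, -0.139, 0.003, -0.011, 0.6],
  [-0.045, 0.027, 0.065, -0.139, 0.003, -0.011, 0.6],
  [-0.045, 0.027, 0.065, -0.139, 0.003, -0.011, 0.6],
  [-0.045, 0.027, 0.065, -0.139, 0.003, -0.011, 0.6],
  [-0.045, 0.027, 0.065, -0.139, 0.003, -0.011, 0.6],
])

```text
t: 59.2
tcp_pos: [446.0, -149.2, 246.3]
tcp_rot: [0.215, 0.975, 0.059, 0.013]
wrist_force: [0.1, 0.5, 0.4]
grip_width: 0.801
```

Call:
servo_tool([
  [0, 0, 0, 0, 0, 0, 0.6],
  [0, 0, 0, 0, 0, 0, 0.6],
  [0, 0, 0, 0, 0, 0, 0.6],
  [0, 0, 0, 0, 0, 0, 0.6],
  [0, 0, 0, 0, 0, 0, 0.6],
])

```text
t: 59.62
tcp_pos: [448.6, -150.1, 250.6]
tcp_rot: [0.216, 0.974, 0.059, 0.017]
wrist_force: [-0.9, 0.8, -0.6]
grip_width: 0.799
```

```bash
python3 - <<'E'
from h import *
plan([([456,-220.2,25],tilt(97,-25),"down")])
b=arm.get_image("side");C=cloud(b);ok=b["depth"]>0
P=C[ok&(C[...,0]>420)&(C[...,0]<500)&(abs(C[...,1]+214)<75)]; print("bot",rect(P,30,46))
E
```

```text
at [ 449. -150.  251.] grasp [ 458.2 -218.8  102. ] F [-0.9  0.8 -0.6] w 0.799 t 59.6167 q [-0.36 -0.01  2.12 -0.5   0.88 -0.19]
down 1 / 1 [-0.002, -0.032, 0.07, 0.0, -0.002, -0.001]
bot (array([ 452.8, -211.3]), array([117.3,  39.6]), -82.7, 665)
```

Call:
servo_tool([
  [-0.001, -0.01, 0.023, 0, -0.001, 0, 0.6],
  [-0.002, -0.02, 0.046, 0, -0.002, 0, 0.6],
  [-0.002, -0.028, 0.061, 0, -0.002, 0, 0.6],
  [-0.002, -0.031, 0.068, 0, -0.002, 0, 0.6],
  [-0.002, -0.032, 0.07, 0, -0.002, 0, 0.6],
])

```text
t: 60.08
tcp_pos: [446.3, -150.5, 172.0]
tcp_rot: [0.216, 0.975, 0.059, 0.012]
wrist_force: [-0.7, -0.3, -0.0]
grip_width: 0.8
```

Call:
servo_tool([
  [0, 0, 0, 0, 0, 0, -0.5],
  [0, 0, 0, 0, 0, 0, -0.5],
  [0, 0, 0, 0, 0, 0, -0.5],
  [0, 0, 0, 0, 0, 0, -0.5],
  [0, 0, 0, 0, 0, 0, -0.5],
])

```text
t: 60.5
tcp_pos: [447.5, -150.9, 174.3]
tcp_rot: [0.217, 0.974, 0.058, 0.014]
wrist_force: [0.0, -1.0, 0.4]
grip_width: 0.51
```

Call:
servo_tool([
  [0, 0, 0, 0, 0, 0, -0.5],
  [0, 0, 0, 0, 0, 0, -0.5],
  [0, 0, 0, 0, 0, 0, -0.5],
  [0, 0, 0, 0, 0, 0, -0.5],
  [0, 0, 0, 0, 0, 0, -0.5],
])

```text
t: 60.92
tcp_pos: [447.4, -150.8, 174.1]
tcp_rot: [0.217, 0.974, 0.058, 0.014]
wrist_force: [-1.9, 1.8, 6.3]
grip_width: 0.454
```

```bash
python3 - <<'E'
from h import *
A=97
s=arm.state();q=s["tcp_rot"];r=R.from_quat([q[1],q[2],q[3],q[0]]);g=s["tcp_pos"]+r.apply([0,0,G])
cap=np.array([np.cos(np.radians(A)),np.sin(np.radians(A)),0]);c=np.array([455,-212.3,20])
tl=np.degrees(np.arcsin(r.as_matrix()[:,2]@cap))
off=(g-c)@cap+57.5;perp=g[2]-20;print(g,s["grip_width"]*87,"above foot",off,"perp",perp,"tilt",tl)
T1=tilt(90,90+tl);gz=8+off+3
plan([(g+[0,0,60],r,"lift"),([480,-90,120],tilt(96,-12),"carry"),([560,50,150],tilt(93,20),"carry2"),([621,115-perp,gz+45],T1,"over"),([621,115-perp,gz],T1,"place")],ang=28,lin=160)
E
```

```text
[ 455.97735977 -219.8855023    25.59696143] 39.5384646253028 above foot 49.85192869073773 perp 5.596961432489991 tilt -25.11723367260617
at [ 447. -151.  174.] grasp [ 456.  -219.9   25.6] F [-1.9  1.8  6.3] w 0.454 t 60.9167 q [-0.36  0.15  2.14 -0.6   0.73 -0.06]
lift 1 / 1 [0.0, 0.025, -0.054, 0.0, 0.0, 0.0]
carry 1 / 1 [0.04, -0.062, -0.081, 0.073, -0.002, 0.004]
carry2 1 / 2 [0.046, -0.016, -0.022, 0.089, 0.001, 0.009]
carry2 2 / 2 [0.045, -0.022, -0.003, 0.089, 0.0, 0.008]
over 1 / 2 [0.029, 0.044, 0.042, 0.124, 0.006, 0.006]
over 2 / 2 [0.027, 0.056, 0.049, 0.125, 0.006, 0.007]
place 1 / 1 [0.0, 0.041, 0.019, 0.0, 0.0, 0.0]
```

```bash
python3 - <<'E'
from h import *
A=97
s=arm.state();q=s["tcp_rot"];r=R.from_quat([q[1],q[2],q[3],q[0]]);g=s["tcp_pos"]+r.apply([0,0,G])
T1=tilt(65,64.9);d=5.6*np.array([np.cos(np.radians(65)),np.sin(np.radians(65)),0])
b=np.array([621,115,0])-d
plan([(g+[0,0,60],r,"lift"),([480,-90,120],tilt(92,-12),"carry"),([560,50,150],tilt(80,20),"carry2"),(b+[0,0,105],T1,"over"),(b+[0,0,60.5],T1,"place")],ang=28,lin=160)
E
```

```text
at [ 447. -151.  174.] grasp [ 456.  -219.9   25.6] F [-1.9  1.8  6.3] w 0.454 t 60.9167 q [-0.36  0.15  2.14 -0.6   0.73 -0.06]
lift 1 / 1 [0.0, 0.025, -0.054, 0.0, 0.0, 0.0]
carry 1 / 1 [0.043, -0.062, -0.081, 0.073, -0.009, 0.026]
carry2 1 / 2 [0.039, -0.019, -0.022, 0.088, 0.002, 0.034]
carry2 2 / 2 [0.031, -0.028, -0.003, 0.089, 0.002, 0.033]
over 1 / 2 [0.006, 0.036, 0.046, 0.124, 0.029, 0.031]
over 2 / 2 [0.001, 0.049, 0.055, 0.124, 0.029, 0.032]
place 1 / 1 [0.0, 0.04, 0.019, 0.0, 0.0, 0.0]
```

Call:
servo_tool([
  [0, 0.005, -0.011, 0, 0, 0, -0.5],
  [0, 0.01, -0.022, 0, 0, 0, -0.5],
  [0, 0.015, -0.032, 0, 0, 0, -0.5],
  [0, 0.02, -0.043, 0, 0, 0, -0.5],
  [0, 0.025, -0.054, 0, 0, 0, -0.5],
])

```text
t: 61.33
tcp_pos: [446.7, -150.4, 233.6]
tcp_rot: [0.216, 0.974, 0.058, 0.013]
wrist_force: [1.0, 0.1, -1.5]
grip_width: 0.455
```

Call:
servo_tool([
  [0.009, -0.012, -0.016, 0.015, -0.002, 0.005, -0.5],
  [0.017, -0.025, -0.032, 0.029, -0.004, 0.01, -0.5],
  [0.026, -0.037, -0.049, 0.044, -0.005, 0.016, -0.5],
  [0.034, -0.05, -0.065, 0.058, -0.007, 0.021, -0.5],
  [0.043, -0.062, -0.081, 0.073, -0.009, 0.026, -0.5],
])

```text
t: 61.75
tcp_pos: [478.8, -54.4, 281.2]
tcp_rot: [0.103, 0.995, 0.017, 0.002]
wrist_force: [0.8, -0.6, -2.9]
grip_width: 0.457
```

Call:
servo_tool([
  [0.008, -0.004, -0.004, 0.018, 0, 0.007, -0.5],
  [0.016, -0.008, -0.009, 0.035, 0.001, 0.014, -0.5],
  [0.023, -0.011, -0.013, 0.053, 0.001, 0.02, -0.5],
  [0.031, -0.015, -0.018, 0.07, 0.002, 0.027, -0.5],
  [0.039, -0.019, -0.022, 0.088, 0.002, 0.034, -0.5],
])

```text
t: 62.17
tcp_pos: [517.3, -30.7, 298.7]
tcp_rot: [-0.036, 0.999, -0.036, 0.009]
wrist_force: [-0.1, 0.3, -1.8]
grip_width: 0.457
```

Call:
servo_tool([
  [0.006, -0.006, -0.001, 0.018, 0, 0.007, -0.5],
  [0.012, -0.011, -0.001, 0.036, 0.001, 0.013, -0.5],
  [0.019, -0.017, -0.002, 0.053, 0.001, 0.02, -0.5],
  [0.025, -0.022, -0.002, 0.071, 0.002, 0.026, -0.5],
  [0.031, -0.028, -0.003, 0.089, 0.002, 0.033, -0.5],
])

```text
t: 62.58
tcp_pos: [550.0, -5.5, 303.7]
tcp_rot: [-0.175, 0.981, -0.086, 0.015]
wrist_force: [0.1, -0.3, -1.8]
grip_width: 0.456
```

Call:
servo_tool([
  [0.001, 0.007, 0.009, 0.025, 0.006, 0.006, -0.5],
  [0.002, 0.014, 0.018, 0.05, 0.012, 0.012, -0.5],
  [0.004, 0.022, 0.028, 0.074, 0.017, 0.019, -0.5],
  [0.005, 0.029, 0.037, 0.099, 0.023, 0.025, -0.5],
  [0.006, 0.036, 0.046, 0.124, 0.029, 0.031, -0.5],
])

```text
t: 63.0
tcp_pos: [552.6, -24.8, 247.8]
tcp_rot: [-0.358, 0.921, -0.136, 0.068]
wrist_force: [-0.0, 0.2, -2.3]
grip_width: 0.455
```

Call:
servo_tool([
  [0, 0.01, 0.011, 0.025, 0.006, 0.006, -0.5],
  [0, 0.02, 0.022, 0.05, 0.012, 0.013, -0.5],
  [0.001, 0.029, 0.033, 0.074, 0.017, 0.019, -0.5],
  [0.001, 0.039, 0.044, 0.099, 0.023, 0.026, -0.5],
  [0.001, 0.049, 0.055, 0.124, 0.029, 0.032, -0.5],
])

```text
t: 63.42
tcp_pos: [555.9, -24.7, 174.1]
tcp_rot: [-0.525, 0.823, -0.183, 0.117]
wrist_force: [-0.9, 0.9, -2.9]
grip_width: 0.46
```

Call:
servo_tool([
  [0, 0, 0, 0, 0, 0, -0.5],
  [0, 0, 0, 0, 0, 0, -0.5],
  [0, 0, 0, 0, 0, 0, -0.5],
  [0, 0, 0, 0, 0, 0, -0.5],
  [0, 0, 0, 0, 0, 0, -0.5],
])

```text
t: 63.83
tcp_pos: [556.3, -24.4, 175.6]
tcp_rot: [-0.524, 0.824, -0.182, 0.117]
wrist_force: [0.9, -0.3, -1.0]
grip_width: 0.457
```

```bash
python3 - <<'E'
from h import *
T1=tilt(65,64.9);d=5.6*np.array([np.cos(np.radians(65)),np.sin(np.radians(65)),0])
b=np.array([621,115,0])-d
plan([(b+[0,0,60],T1,"place")])
E
```

```text
at [556. -24. 176.] grasp [619.  110.1 105.9] F [ 0.9 -0.3 -1. ] w 0.457 t 63.8333 q [-0.46  0.45  1.94  1.25  1.27 -0.78]
place 1 / 1 [0.0, 0.042, 0.019, 0.0, 0.0, 0.001]
```

Call:
servo_tool([
  [0, 0.014, 0.006, 0, 0, 0, -0.5],
  [0, 0.027, 0.012, 0, 0, 0, -0.5],
  [0, 0.035, 0.016, 0, 0, 0, -0.5],
  [0, 0.04, 0.018, 0, 0, 0, -0.5],
  [0, 0.042, 0.019, 0, 0, 0.001, -0.5],
])

```text
t: 64.25
tcp_pos: [555.1, -24.7, 127.4]
tcp_rot: [-0.524, 0.823, -0.184, 0.115]
wrist_force: [-0.8, 0.1, -1.8]
grip_width: 0.456
```

Call:
servo_tool([
  [0, 0.001, 0, 0, 0, 0, -0.5],
  [0, 0.001, 0.001, 0, 0, 0, -0.5],
  [0, 0.002, 0.001, 0, 0, 0, -0.5],
  [0, 0.002, 0.001, 0, 0, 0, -0.5],
  [0, 0.002, 0.001, 0, 0, 0, -0.5],
])

```text
t: 64.67
tcp_pos: [555.6, -24.8, 126.2]
tcp_rot: [-0.525, 0.823, -0.184, 0.115]
wrist_force: [1.4, 0.7, 0.0]
grip_width: 0.457
```

Call:
servo_tool([
  [0, 0, 0, 0, 0, 0, 0.3],
  [0, 0, 0, 0, 0, 0, 0.3],
  [0, 0, 0, 0, 0, 0, 0.3],
  [0, 0, 0, 0, 0, 0, 0.3],
  [0, 0, 0, 0, 0, 0, 0.3],
])

```text
t: 65.08
tcp_pos: [555.3, -24.8, 125.6]
tcp_rot: [-0.524, 0.823, -0.184, 0.115]
wrist_force: [-0.3, 0.4, -0.1]
grip_width: 0.641
```

Call:
servo_tool([
  [0, 0, -0.02, 0, 0, 0, 0.3],
  [0, 0, -0.04, 0, 0, 0, 0.3],
  [0, 0, -0.06, 0, 0, 0, 0.3],
  [0, 0, -0.08, 0, 0, 0, 0.3],
  [0, -0.02, -0.1, 0, 0, 0, 0.3],
])

```text
t: 65.5
tcp_pos: [518.9, -100.0, 183.8]
tcp_rot: [-0.524, 0.823, -0.186, 0.113]
wrist_force: [1.1, 0.1, -0.6]
grip_width: 0.651
```

Call:
servo_tool([
  [0, -0.03, -0.03, -0.03, 0, 0, 0.3],
  [0, -0.06, -0.06, -0.06, 0, 0, 0.3],
  [0, -0.09, -0.09, -0.09, 0, 0, 0.3],
  [0, -0.1, -0.1, -0.12, 0, 0, 0.3],
  [0, -0.1, -0.1, -0.12, 0, 0, 0.3],
])

```text
t: 65.92
tcp_pos: [502.2, -145.0, 325.4]
tcp_rot: [-0.357, 0.908, -0.201, 0.083]
wrist_force: [0.7, 0.3, 0.8]
grip_width: 0.652
```

```bash
python3 - <<'E'
from h import *
a=arm.get_image("top");b=arm.get_image("side")
for i,n in((a,"top"),(b,"side")):
  C=cloud(i);ok=i["depth"]>0
  for y in(115,187,260):
    P=C[ok&(C[...,0]>560)&(C[...,0]<690)&(abs(C[...,1]-y)<34)&(C[...,2]>20)&(C[...,2]<150)]
    if len(P): print(n,y,len(P),np.round(np.percentile(P,[3,50,97],axis=0)).tolist())
  for k in("offcut_0","pebble_0","pebble_1","cover"):
    for r in arm.cut_out(k,i)[:3]: print(n,k,round(r["p"],2),np.round(np.percentile(C[r["pixels"]&ok],[3,50,97],axis=0)).tolist())
B=cv2.resize(b["pixels"],None,fx=1.05,fy=1.05);A=cv2.resize(a["pixels"][120:300,100:380],None,fx=1.9,fy=1.9)
A=A[:, :538];B=B[:250,:538] if False else B[100:360]
W=np.zeros((A.shape[0]+B.shape[0],max(A.shape[1],B.shape[1]),3),np.uint8);W[:A.shape[0],:A.shape[1]]=A;W[A.shape[0]:,:B.shape[1]]=B
cv2.imwrite("pics/final.png",W[:600,:800,::-1]);s=arm.state();print(s["tcp_pos"],s["t"])
E
```

```text
top 115 219 [[599.0, 92.0, 29.0], [615.0, 112.0, 94.0], [641.0, 135.0, 127.0]]
top 187 229 [[602.0, 166.0, 25.0], [615.0, 182.0, 94.0], [641.0, 204.0, 126.0]]
top 260 230 [[602.0, 238.0, 35.0], [615.0, 252.0, 94.0], [639.0, 274.0, 127.0]]
top offcut_0 0.73 [[448.0, 334.0, 23.0], [476.0, 347.0, 44.0], [504.0, 367.0, 52.0]]
top offcut_0 0.65 [[436.0, 330.0, 14.0], [455.0, 367.0, 24.0], [516.0, 379.0, 30.0]]
top pebble_0 0.41 [[637.0, -50.0, 9.0], [651.0, -37.0, 16.0], [664.0, -24.0, 26.0]]
top pebble_1 0.41 [[637.0, -50.0, 9.0], [651.0, -37.0, 16.0], [664.0, -24.0, 26.0]]
top cover 0.78 [[596.0, -251.0, 41.0], [635.0, -198.0, 88.0], [671.0, -143.0, 253.0]]
side 115 559 [[597.0, 90.0, 24.0], [620.0, 100.0, 74.0], [641.0, 120.0, 123.0]]
side 187 158 [[599.0, 167.0, 73.0], [623.0, 177.0, 107.0], [638.0, 197.0, 124.0]]
side 260 136 [[606.0, 239.0, 38.0], [625.0, 248.0, 107.0], [638.0, 270.0, 124.0]]
side pebble_0 0.8 [[485.0, -326.0, 9.0], [506.0, -317.0, 20.0], [522.0, -302.0, 26.0]]
side pebble_0 0.46 [[636.0, -42.0, 16.0], [647.0, -37.0, 19.0], [659.0, -29.0, 22.0]]
side pebble_1 0.8 [[485.0, -326.0, 9.0], [506.0, -317.0, 20.0], [522.0, -302.0, 26.0]]
side pebble_1 0.46 [[636.0, -42.0, 16.0], [647.0, -37.0, 19.0], [659.0, -29.0, 22.0]]
side cover 0.93 [[595.0, -254.0, 42.0], [632.0, -208.0, 87.0], [667.0, -138.0, 89.0]]
[ 500.53125426 -142.89922613  317.55792963] 66.4167
```

View pics/final.png

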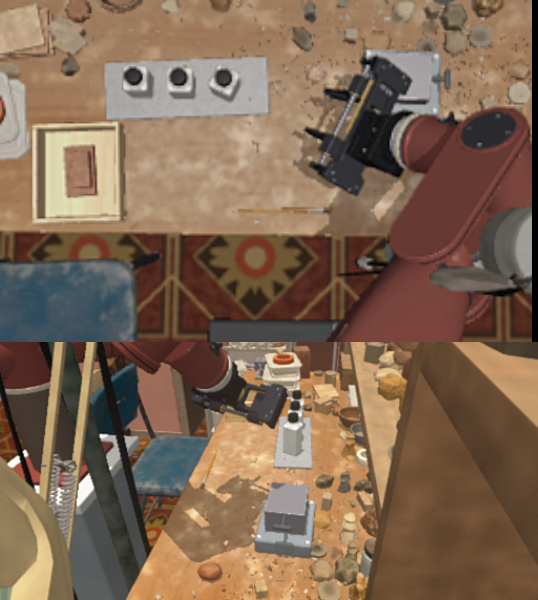

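```bash
python3 - <<'E'
from h import *
s=arm.state();q=s["tcp_rot"];r=R.from_quat([q[1],q[2],q[3],q[0]]);g=s["tcp_pos"]+r.apply([0,0,G])
plan([(g+[-50,60,20],r,"away")])
E
```

```text
at [ 501. -143.  318.] grasp [547.5 -40.5 198.4] F [ 0.8 -0.6  0.1] w 0.649 t 66.4167 q [-0.64  0.1   1.93  0.75  1.38 -0.45]
away 1 / 1 [-0.071, -0.038, 0.009, 0.0, 0.0, 0.0]
```

Call:
servo_tool([
  [-0.02, -0.01, 0.003, 0, 0, 0, 0.3],
  [-0.04, -0.02, 0.005, 0, 0, 0, 0.3],
  [-0.06, -0.03, 0.008, 0, 0, 0, 0.3],
  [-0.071, -0.038, 0.009, 0, 0, 0, 0.3],
  [-0.071, -0.038, 0.009, 0, 0, 0, 0.3],
])

```text
t: 66.83
tcp_pos: [449.8, -80.9, 338.9]
tcp_rot: [-0.361, 0.907, -0.202, 0.078]
wrist_force: [0.1, 0.3, 1.1]
grip_width: 0.651
```

Call:
servo_tool([
  [0, 0, 0, 0, 0, 0, 0.3],
  [0, 0, 0, 0, 0, 0, 0.3],
  [0, 0, 0, 0, 0, 0, 0.3],
  [0, 0, 0, 0, 0, 0, 0.3],
  [0, 0, 0, 0, 0, 0, 0.3],
])

```text
t: 67.25
tcp_pos: [451.1, -83.0, 338.5]
tcp_rot: [-0.361, 0.907, -0.203, 0.078]
wrist_force: [0.8, -0.2, -0.0]
grip_width: 0.65
```

```bash
python3 - <<'E'
from h import *
s=arm.state();print(s["wrist_force"],s["tcp_pos"],s["t"]);print(arm.hand_in())
E
```

```text
[ 0.75851647 -0.22468229 -0.03222483] [451.08516923 -82.95292424 338.47209673] 67.25
the job is handed in; nothing more can be done
None
```

The job is done and handed in at 67 s of the 210 s allowed.

- **Cover and knob:** I opened the cover and it stayed open. I then turned the knob anticlockwise from about 1.2 rad until it pressed against its off stop. Its bar then read 88.5° against the box's 88.1°. The cover was last measured closed, with its top at about 87 mm and its handle back where it started.
- **Offcuts:** Two were present, and both were last seen lying in the bin, one on the other. The larger one had shifted about 2 cm on the board before I reached it, so I measured it again before picking it up.
- **Bottles:** All three stand cap up on the board, with cap tops measured at 123–127 mm where 123 mm is expected.
- **Pebbles:** Both read at their starting positions.

**What went wrong on the way:**
- Twice the handle slipped out of the grip while I was closing the cover. I closed it instead by pushing the handle with shut fingers.
- The wrist force reached about 32 N when the fingers met the raised cover, and about 33 N, probably from the fingertips brushing the board. Pushing the cover shut took about 24 N. All of these are well below the 120 N limit.
- The two cameras disagree by about 3.5 mm in x, so I used the average.

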